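Load the soak drawer with sensor heads

TASK

Pull the drawer of the white soak cabinet right out and put every sensor head from the granite plate into a socket of its own in the drawer: set it on the socket, press it down lightly and turn it until its lugs find the notches and it drops fully home. With all heads home, push the drawer fully shut, and leave the meter, the screwdriver and the brass weight alone.

Things in the scene. Friction and masses are not known exactly. Their poses are not given: they have to be found in the camera images.
- unit: white soak cabinet, 225 deep x 240 wide x 98 mm high, fixed, with one drawer whose grey front faces the robot. Its axes: x points along the drawer's way in (from the drawer front into the cabinet), y to the left, z up; origin on the table, 115 mm in front of the cabinet's face.
- drawer (a joint): how far the drawer is pushed in (m): 0 fully out, 0.2 fully shut. It slides in along the unit's +x, with some 3 N of friction, and stays where it is left. It starts shut or a little ajar. The drawer front is 12 mm thick and its top edge is 76 mm above the table.
- handle (a point): middle of the drawer's bar handle: a round steel bar 10 mm thick and 100 mm long along the unit's y, 66 mm above the table, its middle line 42 mm in front of the drawer front; it moves with the drawer. It can be pinched or hooked from above.
- seat0 (a point): centre of the inner floor of the front left socket in the drawer (seen from the robot); moves with the drawer; its axes are the drawer's (x into the cabinet), not the notches'. Sockets are alike: aluminium rings 20 mm high, plain bore 46.6 mm wide, two opposite notches 13 mm wide cut through the ring from top to bottom.
- seat1 (a point): centre of the inner floor of the front right socket in the drawer (seen from the robot); moves with the drawer; its axes are the drawer's (x into the cabinet), not the notches'. The line through its two notches stands up to 35 degrees (0.6 rad) either side of the drawer's x; each socket's own angle is not reported (seen from above, or felt by turning a head on the ring).
- seat2 (a point): centre of the inner floor of the rear left socket in the drawer (seen from the robot); moves with the drawer; its axes are the drawer's (x into the cabinet), not the notches'. Rings swivel only very stiffly: they stay put while a head is turned on them. Drawer walls beside them are low.
- seat3 (a point): centre of the inner floor of the rear right socket in the drawer (seen from the robot); moves with the drawer; its axes are the drawer's (x into the cabinet), not the notches'. Sockets are 85 mm apart front to rear, 89 mm left to right.
- head0_mid (a point): centre of a sensor head (half-way up, 31 mm above its underside); z up, x along its wing; heads are all alike. Body: steel, 44 mm in diameter, 30 mm high, foot chamfered 2 mm. On top an upright grey wing to hold it by: 36 mm long (x), 14 mm thick (y), from 30 to 62 mm above the underside. 0.15 to 0.26 kg.
- head1_mid (a point): centre of a sensor head (half-way up, 31 mm above its underside); z up, x along its wing; heads are all alike. Two lugs stick out along the head's +x and -x (in line with the wing), 9 mm wide, out to 31 mm from the axis, 9 to 19 mm above the underside. Turned half round, a head fits just as well.
- head2_mid (a point): centre of a sensor head (half-way up, 31 mm above its underside); z up, x along its wing; heads are all alike. Set on a socket out of line, the foot enters 9 mm and the lugs ride on the ring's top; in line with the notches it drops 11 mm more, its underside on the socket floor (centre 31 mm above the seat point).
- head3_mid (a point): centre of a sensor head (half-way up, 31 mm above its underside); z up, x along its wing; heads are all alike. Three or four heads are present, standing on the granite plate.
- plate: dark granite plate, fixed, 280 x 260 mm, 40 mm high; origin on the table under a point 10 mm beyond (+x) its middle. It and the soak cabinet stand side by side, either one on the left.
- meter: orange hand meter lying on the bench, 160 x 80 x 39 mm; not part of the job.
- driver: screwdriver lying on the bench; not part of the job.
- weight: brass weight with a knob, 48 mm in diameter, 66 mm high, standing on the bench; not part of the job.
There are look-alikes about, which are no part of the job. What is shaped like the part that bears head1_mid but turquoise is not meant. Leave any blue look-alike of the part that bears head3_mid alone.

How it is judged:
On the way, in this order (a step that is already met when the one before it is completed fails the run):
1. the drawer is pulled out (value of joint drawer below 0.03 m), for 0.2 s.
2. with the drawer out, every head present is fully home in a socket (((horizontal distance between head0_mid and seat0 below 0.005 m and z of head0_mid in the frame of seat0 below 0.0345 m and angle between head0_mid's own z axis and vertical below 0.1 rad) or (horizontal distance between head0_mid and seat1 below 0.005 m and z of head0_mid in the frame of seat1 below 0.0345 m and angle between head0_mid's own z axis and vertical below 0.1 rad) or (horizontal distance between head0_mid and seat2 below 0.005 m and z of head0_mid in the frame of seat2 below 0.0345 m and angle between head0_mid's own z axis and vertical below 0.1 rad) or (horizontal distance between head0_mid and seat3 below 0.005 m and z of head0_mid in the frame of seat3 below 0.0345 m and angle between head0_mid's own z axis and vertical below 0.1 rad)) and ((horizontal distance between head1_mid and seat0 below 0.005 m and z of head1_mid in the frame of seat0 below 0.0345 m and angle between head1_mid's own z axis and vertical below 0.1 rad) or (horizontal distance between head1_mid and seat1 below 0.005 m and z of head1_mid in the frame of seat1 below 0.0345 m and angle between head1_mid's own z axis and vertical below 0.1 rad) or (horizontal distance between head1_mid and seat2 below 0.005 m and z of head1_mid in the frame of seat2 below 0.0345 m and angle between head1_mid's own z axis and vertical below 0.1 rad) or (horizontal distance between head1_mid and seat3 below 0.005 m and z of head1_mid in the frame of seat3 below 0.0345 m and angle between head1_mid's own z axis and vertical below 0.1 rad)) and ((horizontal distance between head2_mid and seat0 below 0.005 m and z of head2_mid in the frame of seat0 below 0.0345 m and angle between head2_mid's own z axis and vertical below 0.1 rad) or (horizontal distance between head2_mid and seat1 below 0.005 m and z of head2_mid in the frame of seat1 below 0.0345 m and angle between head2_mid's own z axis and vertical below 0.1 rad) or (horizontal distance between head2_mid and seat2 below 0.005 m and z of head2_mid in the frame of seat2 below 0.0345 m and angle between head2_mid's own z axis and vertical below 0.1 rad) or (horizontal distance between head2_mid and seat3 below 0.005 m and z of head2_mid in the frame of seat3 below 0.0345 m and angle between head2_mid's own z axis and vertical below 0.1 rad)) and ((horizontal distance between head3_mid and seat0 below 0.005 m and z of head3_mid in the frame of seat0 below 0.0345 m and angle between head3_mid's own z axis and vertical below 0.1 rad) or (horizontal distance between head3_mid and seat1 below 0.005 m and z of head3_mid in the frame of seat1 below 0.0345 m and angle between head3_mid's own z axis and vertical below 0.1 rad) or (horizontal distance between head3_mid and seat2 below 0.005 m and z of head3_mid in the frame of seat2 below 0.0345 m and angle between head3_mid's own z axis and vertical below 0.1 rad) or (horizontal distance between head3_mid and seat3 below 0.005 m and z of head3_mid in the frame of seat3 below 0.0345 m and angle between head3_mid's own z axis and vertical below 0.1 rad)) and value of joint drawer below 0.08 m), for 0.3 s.
3. the drawer is shut (value of joint drawer above 0.194 m), for 0.2 s.
At the end, for the whole second after the job is handed in: Every head present is fully home in a socket (its centre within 5 mm of the socket's axis and less than 34.5 mm above the socket's floor, upright within 0.1 rad) and at rest, and the drawer is shut to within 6 mm (((horizontal distance between head0_mid and seat0 below 0.005 m and z of head0_mid in the frame of seat0 below 0.0345 m and angle between head0_mid's own z axis and vertical below 0.1 rad) or (horizontal distance between head0_mid and seat1 below 0.005 m and z of head0_mid in the frame of seat1 below 0.0345 m and angle between head0_mid's own z axis and vertical below 0.1 rad) or (horizontal distance between head0_mid and seat2 below 0.005 m and z of head0_mid in the frame of seat2 below 0.0345 m and angle between head0_mid's own z axis and vertical below 0.1 rad) or (horizontal distance between head0_mid and seat3 below 0.005 m and z of head0_mid in the frame of seat3 below 0.0345 m and angle between head0_mid's own z axis and vertical below 0.1 rad)) and ((horizontal distance between head1_mid and seat0 below 0.005 m and z of head1_mid in the frame of seat0 below 0.0345 m and angle between head1_mid's own z axis and vertical below 0.1 rad) or (horizontal distance between head1_mid and seat1 below 0.005 m and z of head1_mid in the frame of seat1 below 0.0345 m and angle between head1_mid's own z axis and vertical below 0.1 rad) or (horizontal distance between head1_mid and seat2 below 0.005 m and z of head1_mid in the frame of seat2 below 0.0345 m and angle between head1_mid's own z axis and vertical below 0.1 rad) or (horizontal distance between head1_mid and seat3 below 0.005 m and z of head1_mid in the frame of seat3 below 0.0345 m and angle between head1_mid's own z axis and vertical below 0.1 rad)) and ((horizontal distance between head2_mid and seat0 below 0.005 m and z of head2_mid in the frame of seat0 below 0.0345 m and angle between head2_mid's own z axis and vertical below 0.1 rad) or (horizontal distance between head2_mid and seat1 below 0.005 m and z of head2_mid in the frame of seat1 below 0.0345 m and angle between head2_mid's own z axis and vertical below 0.1 rad) or (horizontal distance between head2_mid and seat2 below 0.005 m and z of head2_mid in the frame of seat2 below 0.0345 m and angle between head2_mid's own z axis and vertical below 0.1 rad) or (horizontal distance between head2_mid and seat3 below 0.005 m and z of head2_mid in the frame of seat3 below 0.0345 m and angle between head2_mid's own z axis and vertical below 0.1 rad)) and ((horizontal distance between head3_mid and seat0 below 0.005 m and z of head3_mid in the frame of seat0 below 0.0345 m and angle between head3_mid's own z axis and vertical below 0.1 rad) or (horizontal distance between head3_mid and seat1 below 0.005 m and z of head3_mid in the frame of seat1 below 0.0345 m and angle between head3_mid's own z axis and vertical below 0.1 rad) or (horizontal distance between head3_mid and seat2 below 0.005 m and z of head3_mid in the frame of seat2 below 0.0345 m and angle between head3_mid's own z axis and vertical below 0.1 rad) or (horizontal distance between head3_mid and seat3 below 0.005 m and z of head3_mid in the frame of seat3 below 0.0345 m and angle between head3_mid's own z axis and vertical below 0.1 rad)) and value of joint drawer above 0.194 m and linear speed of each of head0, head1, head2, head3 below 0.02 m/s); the robot touches nothing.
It fails at once if a head is pressed on the unit with more than 80 N (contact force between any of head0, head1, head2, head3 and unit above 80 N).
It fails at once if the meter, screwdriver or weight is moved more than 3 cm (distance of any of meter, driver, weight from where it was at the start of the episode above 0.03 m).
Of head0, head1, head2, head3 only 3 to 4 are there at a start; the rules pass over those that are not, and their reading is None.
At some moment in a run one of head0, head1, head2, head3 may be knocked a few centimetres aside while the robot is not near it.
It also fails if it takes over 210 s, if anything falls off the work surface, if the arm or the gripper's body presses on something with over 40 N, if the wrist force passes 120 N, or if a joint passes its speed limit or range.

ROBOT

A 6-joint arm with a two-finger parallel gripper is mounted at the origin on the work surface. World frame = base frame: x ahead of the robot, y to its left, z up, the work surface at z = 0. Lengths are in m, angles in rad, forces in N, time in s.
With the tool pointing down it reaches from about 0.35 to 0.775 m from the base axis. Payload 7.3 kg.
Tool frame: the origin (TCP) lies midway between the tips of the shut fingers; the grasp point (between the pads) lies pinch_z behind it (pinch_z is the distance from the TCP to the grasp point, in m); z points along the fingers, x is the direction in which the jaws open and shut, and the axes are right-handed (so a half turn about z gives the same grasp; the last joint's range is limited). The gripper opens to 92 mm and grips with 3 to 60 N. Pads are 19 mm wide; open, the fingers measure 130 mm over their backs; the gripper's body (75 mm by 190 mm) begins 47 mm behind the grasp point.
Start: joints at [-1.287, 0.342, 1.524, -0, 1.275, -0.146], TCP at [0.219, -0.477, 0.227] pointing down, gripper open.
Joint ranges: [-2.53, 2.53], [-0.77, 2.02], [0.04, 2.7], [-1, 4.14], [0.28, 2.66], [-3.11, 3.11]. Speed limits (rad/s): [2.57, 2.57, 3.14, 3.14, 3.14, 3.14].

INTERFACE

Orientations are given as a unit quaternion [w, x, y, z].
In Python, from cell import * gives the robot as it stands.
- The arm moves only by the tool servo_tool, never from a script. Its argument "rows" is a list that holds one entry, the list of rows, each a list of 7 numbers: the opening in per cent of the stroke, from 0 (shut) to 100 (fully open), then the shift along the world's x, y, z as a fraction of full scale, then the turn, a rotation vector about the world's x, y, z as a fraction of full scale. A call has exactly 5 rows; each row shifts and turns the commanded pose from where the row before left it; what a row does not reach is not made up. Full scale, the value 1, is 50 mm for a shift and 45 degrees for a turn. A row lasts 1/8 s, in which the tool goes at most 62.5 mm and 10.7 degrees, less where a joint would pass 70% of its speed; a pose out of reach is approached as far as the arm can. A call with a number of a shift or a turn outside -1 to 1 is refused whole. A call with a gripper value outside its range is refused whole. The fingers move at their own pace and stop on an object; "force" is the grip in N (left out, the last holds). Time passes only in rows, so rows that do not move let the fingers close, or fill a call up. It gives the time, the measured TCP pose, the force and the opening at its end, in the units of the state.
- get_state(): the state, without advancing time (a new reading comes with each control period).
- read_camera(name): name is "side" or "top"; returns a dict with "image" (420x560x3 uint8, blue, green, red), "mtx" (3x3 intrinsics, pixels), "cam_to_world" (4x4, takes a point from camera to world coordinates). Camera axes: x right, y down, z forward; pixel columns grow to the right and rows downward; lengths in m; the calibration is good to about 2 mm. A picture is of the moment at which its call begins. There is no depth.
- sign_off(): hands the job in, once; it reports no verdict.
The state is a dict: "t": time; "joint_positions": joint angles; "joint_vel": joint speeds; "joint_torque": joint torques, N m; "ee_pos": TCP position; "eef_rot": TCP orientation; "ft_force": force on the tool from outside, world axes, zero at the start; "wrist_torque": the same for the moment, N m; "finger_gap": finger opening in m.
Only numpy, scipy, OpenCV 4.12 (cv2) and the standard library are available. Lean on these libraries where they do the work, as an engineer would, in place of code of your own. Each camera call takes 0.05 s, during which the arm holds its last target.

## Working session

There is one attempt and no reset: what is moved stays moved. The work goes in short steps, Python scripts to look and compute and a tool call to move; the robot and the scene stay as the last step left them, time stands still between calls to the robot, and variables do not carry over. Pictures are saved under pics/ and viewed, and the job is handed in when it is done.

Besides the shell and the picture viewer there is one more tool, called after ">>>" as name(argument=value, ...) on one line, values as JSON. servo_tool: Moves the arm, as the interface text tells. Shift numbers are shares of 50 mm and turn numbers shares of 45 degrees, none past 1 either way. Its arguments: {"type":"object","properties":{"rows":{"type":"array","items":{"type":"array","items":{"type":"array","items":{"type":"number"}}}},"force":{"type":"number"}},"required":["rows"]}

```bash
ls -la; mkdir -p pics; python3 - <<'E'
from cell import *
import cv2
s=get_state()
for k,v in s.items(): print(k,v)
for n in ("side","top"):
    c=read_camera(n); cv2.imwrite(f"pics/{n}0.png",c["image"]); print(n,c["mtx"],c["cam_to_world"])
E
```

```text
total 12
drwxr-xr-x  3 agent agent 4096 Dec  6 20:30 .
drwxr-xr-x 23 root  root  4096 Dec  6 20:30 ..
drwxr-xr-x  2 agent agent 4096 Dec  6 20:30 pics
t 0.0
joint_positions [-1.28701185e+00  3.42699467e-01  1.52499401e+00 -3.14736572e-06
  1.27540916e+00 -1.45990469e-01]
joint_vel [ 9.60071556e-05 -1.43634830e-03 -8.61353044e-04  1.29820462e-03
 -9.25344233e-04  4.67934592e-04]
joint_torque [-1.36007937e-03 -4.31237805e+01 -2.44222873e+01  7.17601064e-02
  5.56907896e-02 -1.27827093e-04]
ee_pos [ 0.21866038 -0.47685688  0.22606507]
eef_rot [-4.94707007e-04  8.41625289e-01 -5.40061389e-01 -5.70335260e-04]
ft_force [0.03665233 0.12940658 0.04735407]
wrist_torque [-0.00489294  0.02082566  0.00349179]
finger_gap 0.09182152313283114
side [[447.89386535   0.         277.3684395 ]
 [  0.         447.89386535 210.33124685]
 [  0.           0.           1.        ]] [[-0.99962866  0.00637217  0.02649417  0.52201461]
 [-0.01786348  0.58097743 -0.81372361  1.19029925]
 [-0.0205777  -0.81389472 -0.58064786  0.92456385]
 [ 0.          0.          0.          1.        ]]
top [[409.61598138   0.         274.10467225]
 [  0.         409.61598138 210.42715657]
 [  0.           0.           1.        ]] [[ 0.02290841 -0.99521561  0.09497945  0.47509677]
 [-0.99969898 -0.02363859 -0.00656959  0.01047288]
 [ 0.00878334 -0.09480036 -0.99545756  1.0966228 ]
 [ 0.          0.          0.          1.        ]]
```

View pics/side0.png

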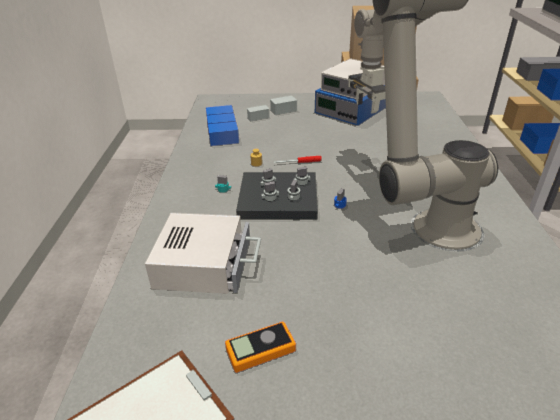

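View pics/top0.png

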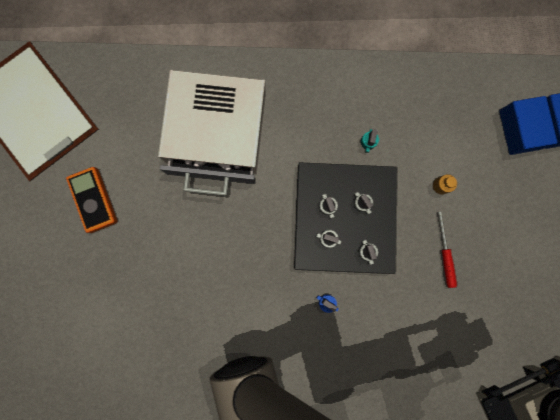

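```bash
cat > h.py <<'E'
from cell import *
import numpy as np, cv2
from scipy.spatial.transform import Rotation as R
def ray(c,u,v):
    T=c["cam_to_world"]; d=T[:3,:3]@np.linalg.solve(c["mtx"],[u,v,1.]); return T[:3,3],d
def onz(c,u,v,z):
    o,d=ray(c,u,v); return o+d*(z-o[2])/d[2]
def proj(c,p):
    T=c["cam_to_world"]; q=c["mtx"]@(T[:3,:3].T@(np.asarray(p,float)-T[:3,3])); return q[:2]/q[2]
def tri(c1,p1,c2,p2):
    o1,d1=ray(c1,*p1);o2,d2=ray(c2,*p2)
    s,t=np.linalg.lstsq(np.stack([d1,-d2],1),o2-o1,rcond=None)[0]
    return (o1+s*d1+o2+t*d2)/2, np.linalg.norm(o1+s*d1-o2-t*d2)
def crop(c,x0,y0,x1,y1,k,name,marks=()):
    im=cv2.resize(c["image"][y0:y1,x0:x1],None,fx=k,fy=k,interpolation=cv2.INTER_CUBIC)
    for u,v in marks: cv2.drawMarker(im,(int((u-x0+.5)*k),int((v-y0+.5)*k)),(0,0,255),0,12,1)
    cv2.imwrite("pics/"+name+".png",im)
def st():
    s=get_state(); r=R.from_quat(np.roll(s["eef_rot"],-1)).as_matrix()
    print("t%.2f"%s["t"],"pos",s["ee_pos"].round(4),"F",np.round(s["ft_force"],1),"gap",round(s["finger_gap"],4),"jawang",round(np.degrees(np.arctan2(r[1,0],r[0,0])),1),"z",r[:,2].round(3)); return s
E
python3 - <<'E'
from h import *
import cell; print([n for n in dir(cell) if not n.startswith('_')])
c=read_camera("top"); crop(c,285,120,415,320,4,"a_top",); crop(c,150,60,280,205,5,"b_top")
s=read_camera("side"); crop(s,200,140,360,230,5,"a_side"); crop(s,140,200,280,300,5,"b_side")
E
```

```text
['IKError', 'get_state', 'pinch_z', 'read_camera', 'sign_off']
```

```bash
python3 -c "
import cv2,numpy as np
a=cv2.imread('pics/a_top.png');print(a.shape)"
```

```text
(800, 520, 3)
```

```bash
python3 - <<'E'
from h import *
import cell; print(cell.pinch_z)
c=read_camera("top"); crop(c,290,155,405,275,5,"c_top")
E
```

```text
0.0188
```

View pics/c_top.png

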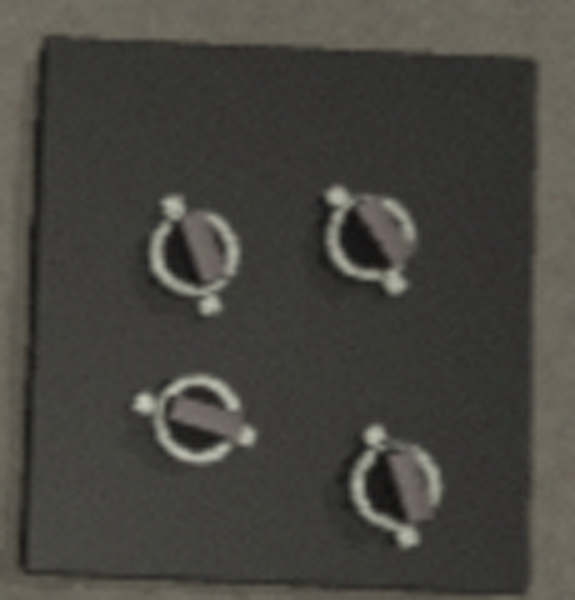

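```bash
python3 - <<'E'
import cv2
for n in ("b_top","b_side"):
    a=cv2.imread(f'pics/{n}.png'); print(a.shape); cv2.imwrite(f'pics/{n}2.png',cv2.resize(a,None,fx=.8,fy=.8,interpolation=cv2.INTER_AREA))
E
```

```text
(725, 650, 3)
(500, 700, 3)
```

View pics/b_top2.png

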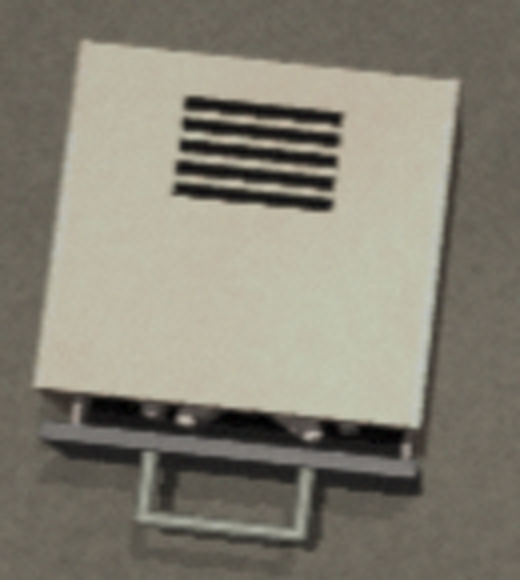

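View pics/b_side2.png

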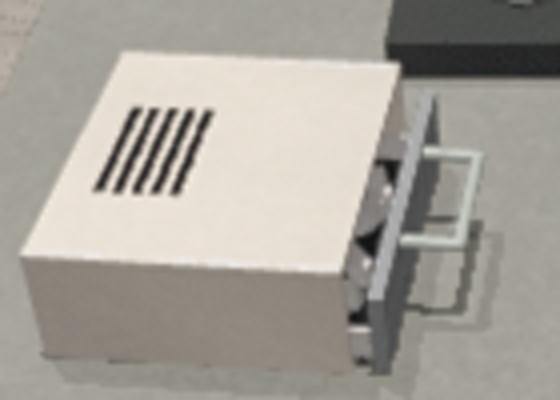

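View pics/a_side.png

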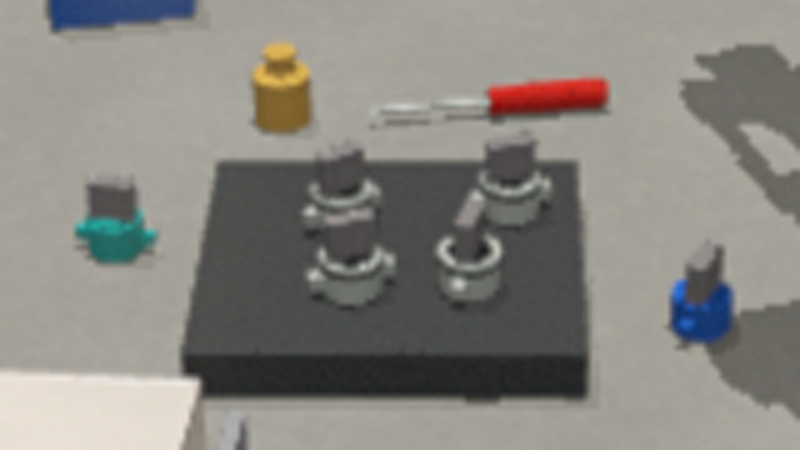

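```bash
cat >> h.py <<'E'
def cabinet(c):
    # white top mask -> minAreaRect at z=.098
    im=c["image"].astype(int); m=((im.min(2)>150)&(im[...,2]-im[...,0]<60)).astype(np.uint8)
    m[:, :140]=0; m[:,290:]=0; m[250:]=0
    m=cv2.morphologyEx(m,cv2.MORPH_OPEN,np.ones((5,5)))
    cs,_=cv2.findContours(m,cv2.RETR_EXTERNAL,cv2.CHAIN_APPROX_NONE); k=max(cs,key=cv2.contourArea)
    P=np.array([onz(c,u,v,.098)[:2] for u,v in k[:,0].astype(float)])
    return cv2.minAreaRect((P*1000).astype(np.float32)),P
E
python3 - <<'E'
from h import *
c=read_camera("top"); s=read_camera("side")
r,P=cabinet(c); print(r, cv2.boxPoints(r))
for u,v in [(80,40),(458,80),(418,428),(35,388)]: print(onz(c,150+u/4-.4,60+v/4-.4,.098).round(4))
# handle
A=[(150+u/4-.4,60+v/4-.4) for u,v in [(140,520),(302,538)]]
for a in A: print("handle",onz(c,*a,.066))
B=[(140+u/4-.4,200+v/4-.4) for u,v in [(463,243),(480,154)]]
for a in B: print("handle side",onz(s,*a,.066))
# front top edge of drawer, ends
for u,v in [(42,437),(420,470),(40,425),(418,458)]: print("front",onz(c,150+u/4-.4,60+v/4-.4,.076).round(4))
E
```

```text
((799.6478881835938, 165.22320556640625), (238.3810577392578, 221.85586547851562), 85.21977233886719) [[679.1732   55.69133]
 [900.2573   37.2032 ]
 [920.12256 274.75507]
 [699.03845 293.24323]]
[0.9214 0.276  0.098 ]
[0.9016 0.0367 0.098 ]
[0.6781 0.0558 0.098 ]
[0.6973 0.2932 0.098 ]
handle [0.62106415 0.23171997 0.066     ]
handle [0.61203952 0.12879555 0.066     ]
handle side [0.61977213 0.23258386 0.066     ]
handle side [0.61266095 0.13190056 0.066     ]
front [0.6709 0.2935 0.076 ]
front [0.6557 0.0548 0.076 ]
front [0.6786 0.2951 0.076 ]
front [0.6633 0.0563 0.076 ]
```

```bash
python3 - <<'E'
from h import *
s=st()
E
```

```text
t0.35 pos [ 0.2188 -0.4772  0.2266] F [ 0.4  0.1 -1.4] gap 0.0916 jawang -65.4 z [-0.  0. -1.]
```

>>> servo_tool(rows=[[[60,0.53,0.88,0,0,0,0.09],[26,0.53,0.88,0,0,0,0.09],[26,0.53,0.88,0,0,0,0.09],[26,0.53,0.88,0,0,0,0.09],[26,0.53,0.88,0,0,0,0.09]]], force=40)

```text
t: 0.98
ee_pos: [0.3519, -0.2559, 0.2269]
eef_rot: [0.0, 0.924, -0.383, 0.0]
ft_force: [0.8, -0.0, 0.6]
finger_gap: 0.0462
```

>>> servo_tool(rows=[[[26,0.53,0.88,0,0,0,0.09],[26,0.53,0.88,0,0,0,0.09],[26,0.53,0.88,0,0,0,0.09],[26,0.53,0.88,0,0,0,0.09],[26,0.53,0.88,0,0,0,0.09]]])

```text
t: 1.6
ee_pos: [0.4845, -0.0357, 0.2269]
eef_rot: [0.0, 0.977, -0.214, 0.0]
ft_force: [0.7, -0.5, 0.7]
finger_gap: 0.024
```

>>> servo_tool(rows=[[[26,0.53,0.88,-0.3,0,0,0.09],[26,0.53,0.88,-0.4,0,0,0.09],[26,0.53,0.88,-0.4,0,0,0.09],[26,0.53,0.88,-0.4,0,0,0.09],[26,0,0,0,0,0,0]]])

```text
t: 2.22
ee_pos: [0.5896, 0.1416, 0.149]
eef_rot: [0.0, 0.997, -0.074, -0.002]
ft_force: [-0.1, -0.5, 0.8]
finger_gap: 0.0236
```

```bash
python3 - <<'E'
from h import *
s=st()
E
```

```text
t2.23 pos [0.5896 0.1416 0.149 ] F [-0.1 -0.5  0.8] gap 0.0236 jawang -8.4 z [-0.003  0.    -1.   ]
```

>>> servo_tool(rows=[[[26,0.27,0.4,0,0,0,0.04],[26,0.27,0.4,0,0,0,0.04],[26,0,0,-0.7,0,0,0],[26,0,0,-0.7,0,0,0],[26,0,0,-0.64,0,0,0]]])

```text
t: 2.85
ee_pos: [0.6167, 0.1777, 0.0493]
eef_rot: [0.0, 0.999, -0.045, 0.0]
ft_force: [0.4, -0.5, -0.1]
finger_gap: 0.0238
```

>>> servo_tool(rows=[[[26,0,0,0,0,0,0],[0,0,0,0,0,0,0],[0,0,0,0,0,0,0],[0,0,0,0,0,0,0],[0,0,0,0,0,0,0]]])

```text
t: 3.48
ee_pos: [0.6182, 0.1786, 0.0519]
eef_rot: [-0.0, 0.999, -0.044, 0.002]
ft_force: [0.5, -1.0, 6.5]
finger_gap: 0.0088
```

>>> servo_tool(rows=[[[0,-0.2,0.017,0,0,0,0],[0,-0.4,0.033,0,0,0,0],[0,-0.4,0.033,0,0,0,0],[0,-0.4,0.033,0,0,0,0],[0,-0.4,0.033,0,0,0,0]]])

```text
t: 4.1
ee_pos: [0.5284, 0.1861, 0.0518]
eef_rot: [-0.0, 0.999, -0.044, 0.003]
ft_force: [3.5, -0.9, 5.9]
finger_gap: 0.0087
```

>>> servo_tool(rows=[[[0,-0.4,0.033,0,0,0,0],[0,-0.4,0.033,0,0,0,0],[0,-0.4,0.033,0,0,0,0],[0,-0.3,0.025,0,0,0,0],[0,-0.2,0.017,0,0,0,0]]])

```text
t: 4.72
ee_pos: [0.4432, 0.1933, 0.0518]
eef_rot: [-0.0, 0.999, -0.044, 0.003]
ft_force: [1.9, -3.6, 9.2]
finger_gap: 0.0087
```

>>> servo_tool(rows=[[[0,-0.1,0.008,0,0,0,0],[0,-0.1,0.008,0,0,0,0],[0,-0.05,0.004,0,0,0,0],[0,0,0,0,0,0,0],[0,0,0,0,0,0,0]]])

```text
t: 5.35
ee_pos: [0.4337, 0.1941, 0.0518]
eef_rot: [-0.001, 0.999, -0.044, 0.005]
ft_force: [9.3, -6.1, 4.5]
finger_gap: 0.0085
```

>>> servo_tool(rows=[[[26,0,0,0,0,0,0],[26,0,0,0,0,0,0],[26,0,0,0.6,0,0,0],[26,0,0,1,0,0,0],[26,0,-0.5,1,0,0,0]]])

```text
t: 5.98
ee_pos: [0.4283, 0.1699, 0.1808]
eef_rot: [-0.0, 0.999, -0.043, -0.001]
ft_force: [1.0, 0.6, -0.1]
finger_gap: 0.0239
```

>>> servo_tool(rows=[[[70,0,-1,0.6,0,0,-0.2],[70,0,-1,0,0,0,-0.2],[70,0,-1,0,0,0,-0.2],[70,0,-1,0,0,0,-0.2],[70,0,-1,0,0,0,0]]])

```text
t: 6.6
ee_pos: [0.4285, -0.0818, 0.2096]
eef_rot: [-0.0, 0.936, -0.351, -0.0]
ft_force: [0.7, -1.0, 0.2]
finger_gap: 0.0637
```

```bash
python3 - <<'E'
from h import *
s=st()
for n in ("side","top"):
    c=read_camera(n); cv2.imwrite(f"pics/{n}1.png",c["image"])
E
```

```text
t6.60 pos [ 0.4285 -0.0818  0.2096] F [ 0.7 -1.   0.2] gap 0.0637 jawang -41.2 z [-0.001  0.001 -1.   ]
```

View pics/top1.png

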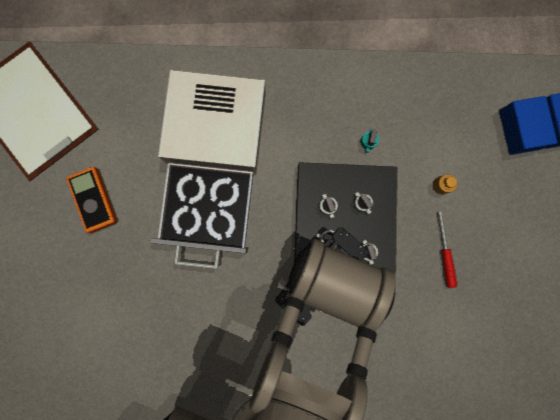

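View pics/side1.png

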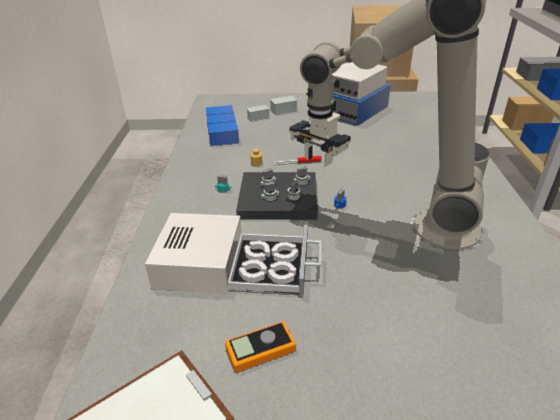

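```bash
python3 - <<'E'
from h import *
c=read_camera("top"); crop(c,150,155,260,275,5,"d_top")
s=read_camera("side"); crop(s,215,220,335,300,5,"d_side")
for cc,rg in ((c,(150,155,260,243)),(s,(215,220,335,300))):
    x0,y0,x1,y1=rg; g=cv2.cvtColor(cc["image"],cv2.COLOR_BGR2GRAY)[y0:y1,x0:x1]
    b=(g>150).astype(np.uint8); n,l,stt,ce=cv2.connectedComponentsWithStats(b)
    print([(stt[i].tolist(),(ce[i]+[x0,y0]).round(1).tolist()) for i in range(1,n) if stt[i,4]>15])
E
```

```text
[([8, 0, 98, 12, 654], [218.8, 158.5]), ([31, 10, 26, 3, 26], [193.5, 166.0]), ([8, 13, 11, 70, 118], [163.0, 203.7]), ([58, 13, 17, 2, 17], [216.0, 168.5]), ([86, 16, 16, 72, 102], [246.5, 202.0]), ([27, 19, 16, 27, 151], [182.4, 185.8]), ([39, 22, 16, 27, 150], [198.6, 190.9]), ([61, 23, 20, 23, 152], [217.6, 187.0]), ([69, 29, 20, 23, 149], [230.9, 197.2]), ([23, 51, 15, 27, 155], [178.2, 218.2]), ([36, 53, 15, 28, 156], [194.5, 222.6]), ([70, 55, 15, 27, 155], [228.6, 221.9]), ([57, 57, 15, 28, 158], [212.3, 226.5])]
[([0, 0, 24, 49, 844], [223.6, 240.6]), ([13, 0, 107, 80, 2949], [298.9, 252.6]), ([35, 20, 20, 13, 109], [261.1, 244.7]), ([57, 22, 26, 17, 222], [284.2, 250.0]), ([30, 25, 20, 12, 103], [252.5, 252.2]), ([27, 39, 25, 11, 126], [254.9, 263.0]), ([55, 41, 26, 10, 120], [283.4, 264.8]), ([24, 47, 26, 11, 132], [250.4, 273.0]), ([90, 46, 12, 14, 120], [311.1, 272.7]), ([53, 49, 26, 11, 137], [280.0, 274.7]), ([19, 73, 68, 7, 340], [262.7, 296.8]), ([3, 77, 15, 3, 20], [224.8, 298.6])]
```

View pics/d_top.png

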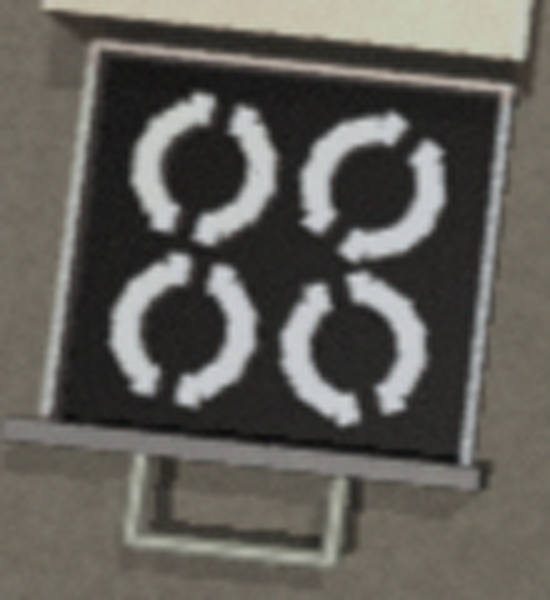

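View pics/d_side.png

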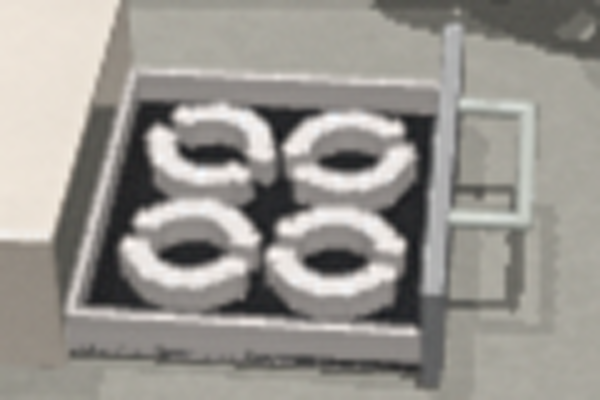

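```bash
cat >> h.py <<'E'
def rings(c,zt,rg=(150,155,260,243)):
    x0,y0,x1,y1=rg; g=cv2.cvtColor(c["image"],cv2.COLOR_BGR2GRAY)[y0:y1,x0:x1]
    b=(g>120).astype(np.uint8); n,l,stt,ce=cv2.connectedComponentsWithStats(b)
    A=[(ce[i]+[x0,y0],stt[i,4]) for i in range(1,n) if 90<stt[i,4]<260 and max(stt[i,2:4])<36]
    W=[onz(c,*p,zt)[:2] for p,_ in A]; out=[]
    for i in range(len(W)):
        for j in range(i+1,len(W)):
            d=W[j]-W[i]
            if np.linalg.norm(d)<.050:
                a=np.degrees(np.arctan2(d[1],d[0]))+90; a=(a+90)%180-90
                out.append(((W[i]+W[j])/2,a,np.linalg.norm(d),(A[i][0]+A[j][0])/2))
    return out
E
python3 - <<'E'
from h import *
c=read_camera("top"); s=read_camera("side")
for a,b in (((190.5,188.3),(252.6,268.1)),((186.4,220.4),(281.6,270.1))):
    print(tri(c,a,s,b))
for z in (.04,.05,.06):
  O=rings(c,z); print(z)
  for o in O: print(o[0].round(4),o[1].round(1),o[2].round(4),o[3].round(1))
E
```

```text
(array([0.63016689, 0.22444494, 0.02851109]), np.float64(5.472644362819812e-05))
(array([0.54542633, 0.231829  , 0.02716639]), np.float64(0.00022511515262579312))
0.04
[0.6286 0.2223] -15.7 0.0432 [190.4 188.3]
[0.6214 0.1345] -36.2 0.0436 [224.2 191.8]
[0.5442 0.2298] -13.1 0.0433 [186.2 220.6]
[0.5349 0.1856] -10.6 0.047 [203.2 224.6]
[0.5367 0.1417] 16.4 0.0433 [220.2 224.3]
0.05
[0.6272 0.2203] -15.7 0.0427 [190.4 188.3]
[0.62   0.1333] -36.2 0.0432 [224.2 191.8]
[0.5435 0.2277] -13.1 0.0429 [186.2 220.6]
[0.5344 0.1839] -10.6 0.0466 [203.2 224.6]
[0.5362 0.1405] 16.4 0.0429 [220.2 224.3]
0.06
[0.6257 0.2183] -15.7 0.0423 [190.4 188.3]
[0.6256 0.1736] 13.1 0.0499 [207.9 188.7]
[0.6186 0.1321] -36.2 0.0427 [224.2 191.8]
[0.5428 0.2256] -13.1 0.0424 [186.2 220.6]
[0.5338 0.1823] -10.6 0.0461 [203.2 224.6]
[0.5356 0.1392] 16.4 0.0424 [220.2 224.3]
```

```bash
cat >> h.py <<'E'
def ringw(z=.029):
    c=read_camera("top"); return [o for o in rings(c,z) if o[2]<.0455]
def head(c,u,v,zb,r=17,th=135,zl=None,dbg=None):
    # lugs: bright blobs outside the body circle, centre guess (u,v); zb underside height
    o,d=ray(c,u,v); g=cv2.cvtColor(c["image"],cv2.COLOR_BGR2GRAY).astype(float)
    zl=zb+.019; p0=onz(c,u,v,zb+.03)[:2]
    vs,us=np.mgrid[int(v)-r:int(v)+r+1,int(u)-r:int(u)+r+1]
    W=np.array([onz(c,a,b,zl)[:2] for a,b in zip(us.ravel().astype(float),vs.ravel().astype(float))])
    G=np.clip(g[vs.ravel(),us.ravel()]-th,0,None)
    p=p0.copy()
    for it in range(8):
        D=np.linalg.norm(W-p,axis=1); m=(G>0)&(D>.0245)&(D<.036)
        q=W[m]-p; w=G[m]; C=(q*w[:,None]).T@q; e,V=np.linalg.eigh(C); ax=V[:,1]
        t=q@ax; a=np.average(W[m][t>0],axis=0,weights=w[t>0]); b=np.average(W[m][t<0],axis=0,weights=w[t<0])
        p=.5*p+.5*(a+b)/2
    dd=a-b; an=np.degrees(np.arctan2(dd[1],dd[0])); return (a+b)/2,(an+90)%180-90,np.linalg.norm(dd)
E
python3 - <<'E'
from h import *
im=cv2.imread("pics/top0.png"); c=read_camera("top"); cur=c["image"]
L=[((173,205),(210,305)),((337,196),(397,284)),((144,402),(248,435)),((375,434),(407,537))]
for l in L:
    P=[(290+a/5-.4,155+b/5-.4) for a,b in l]; W=[onz(c,*p,.059)[:2] for p in P]; d=W[0]-W[1]
    print((np.add(*W)/2).round(4),(np.degrees(np.arctan2(d[1],d[0]))+90)%180-90,np.linalg.norm(d))
    u,v=np.mean(P,0)
    c["image"]=im; print("  auto",head(c,u,v,.04))
for o in ringw(): print(o[0].round(4),o[1].round(1),o[2].round(4),o[3].round(1))
E
```

```text
[ 0.5898 -0.1332] 20.909224689306058 0.0544351875443198
  auto (array([ 0.59000403, -0.13320866]), np.float64(21.017384953239656), np.float64(0.05460126973530432))
[ 0.5996 -0.2229] 34.68409346601119 0.05413680027546773
  auto (array([ 0.59992748, -0.2225299 ]), np.float64(33.70712429699569), np.float64(0.053791653713713396))
[ 0.5065 -0.1364] 73.70619212634722 0.05508375199809331
  auto (array([ 0.50605465, -0.13606883]), np.float64(73.03100218835286), np.float64(0.0546463376975718))
[ 0.4751 -0.2353] 17.545735096000698 0.05391614062477127
  auto (array([ 0.47472939, -0.23551539]), np.float64(18.041538950262577), np.float64(0.05411059440329926))
[0.6302 0.2245] -15.6 0.0436 [190.4 188.3]
[0.6229 0.1358] -36.2 0.044 [224.2 191.8]
[0.5449 0.232 ] -13.1 0.0437 [186.2 220.6]
[0.5373 0.1431] 16.9 0.0437 [220.2 224.3]
```

The top crop shows four steel heads on the plate, at (329,205), (364,202), (329,239) and (369,252). The turquoise one at (370,140) and the blue one at (328,300) stand on the bench, so they are not meant. The drawer is fully out and its four rings are visible, with centres at (190,188), (224,192), (186,221) and (220,224). I'll take the head at (329,205) first.

>>> servo_tool(rows=[[[35,0.81,-0.26,0,0,0,-0.155],[35,0.81,-0.26,0,0,0,-0.155],[35,0.81,-0.26,0,0,0,-0.155],[35,0.81,-0.26,-0.4,0,0,-0.155],[35,0,0,-0.6,0,0,0]]])

```text
t: 7.62
ee_pos: [0.5941, -0.1322, 0.159]
eef_rot: [-0.0, 0.824, -0.566, 0.001]
ft_force: [-0.5, 0.3, -0.1]
finger_gap: 0.0325
```

```bash
python3 - <<'E'
from h import *
s=st()
E
```

```text
t7.62 pos [ 0.5941 -0.1322  0.159 ] F [-0.5  0.3 -0.1] gap 0.0325 jawang -68.9 z [ 0.003 -0.001 -1.   ]
```

>>> servo_tool(rows=[[[35,-0.08,-0.02,0,0,0,0],[35,0,0,-0.7,0,0,0],[35,0,0,-0.7,0,0,0],[35,0,0,-0.24,0,0,0],[35,0,0,0,0,0,0]]], force=30)

```text
t: 8.25
ee_pos: [0.5874, -0.1334, 0.0786]
eef_rot: [-0.0, 0.824, -0.566, 0.0]
ft_force: [0.2, -0.1, 0.2]
finger_gap: 0.0319
```

>>> servo_tool(rows=[[[0,0,0,0,0,0,0],[0,0,0,0,0,0,0],[0,0,0,0,0,0,0],[0,0,0,0.6,0,0,0],[0,0,0,0.8,0,0,0]]])

```text
t: 8.88
ee_pos: [0.5864, -0.1335, 0.1475]
eef_rot: [0.0, 0.824, -0.566, -0.001]
ft_force: [-0.1, -0.5, -1.6]
finger_gap: 0.0134
```

>>> servo_tool(rows=[[[0,0,0.3,0.4,0,0,0],[0,0.1,0.8,0,0,0,-0.1],[0,0.1,1,0,0,0,-0.1],[0,0.1,1,0,0,0,-0.1],[0,0.1,1,0,0,0,-0.1]]])

```text
t: 9.5
ee_pos: [0.6071, 0.0727, 0.1677]
eef_rot: [0.0, 0.725, -0.689, -0.0]
ft_force: [0.8, -0.6, -1.9]
finger_gap: 0.0139
```

>>> servo_tool(rows=[[[0,0.1,1,0,0,0,-0.1],[0,0.1,1,0,0,0,-0.1],[0,0.1,0.8,0,0,0,-0.1],[0,0.1,0.3,0,0,0,-0.1],[0,0,0,0,0,0,0]]])

```text
t: 10.12
ee_pos: [0.627, 0.2273, 0.1672]
eef_rot: [-0.0, -0.61, 0.792, 0.0]
ft_force: [-0.5, 0.1, -2.6]
finger_gap: 0.0138
```

```bash
python3 - <<'E'
from h import *
s=st()
c=read_camera("top"); crop(c,140,140,280,260,5,"e_top")
q=read_camera("side"); crop(q,215,180,355,300,5,"e_side")
E
```

```text
t10.12 pos [0.627  0.2273 0.1672] F [-0.5  0.1 -2.6] gap 0.0138 jawang -104.8 z [-0.001 -0.    -1.   ]
```

View pics/e_top.png

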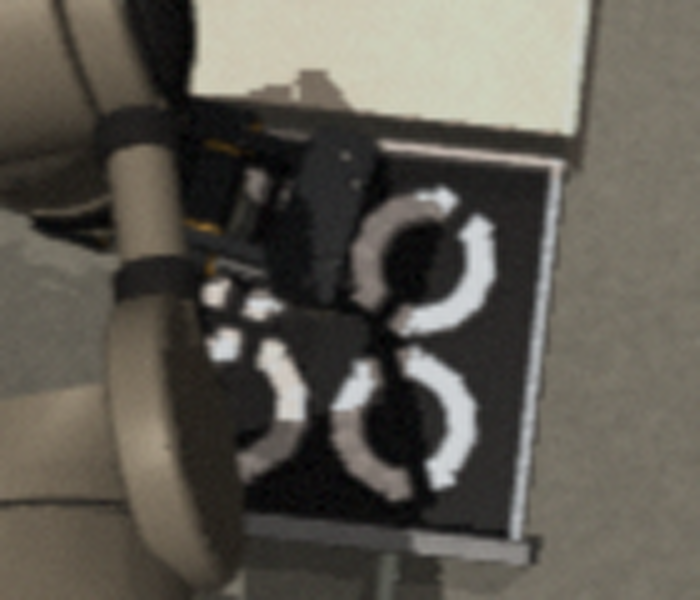

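View pics/e_side.png

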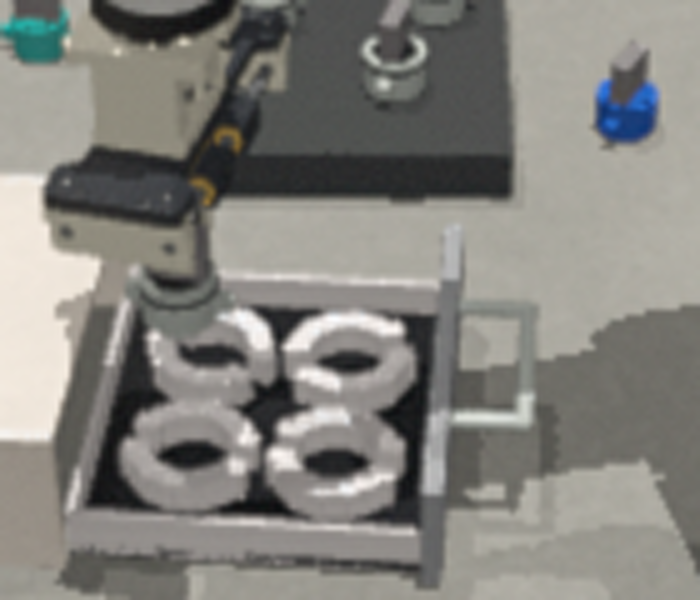

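```bash
python3 - <<'E'
from h import *
q=read_camera("side")
# predicted projections: head centre underside, body edges
ctr=np.array([.627+.0034,.2273-.0009,.1672-.0335])
M=[proj(q,ctr+[dx,0,dz]) for dx in(-.022,.022) for dz in (0,.03)]
print(np.round(M,1))
crop(q,225,215,275,255,12,"f_side",M)
E
```

```text
[[258.4 240.6]
 [257.9 232.1]
 [242.6 240.7]
 [241.9 232.2]]
```

View pics/f_side.png

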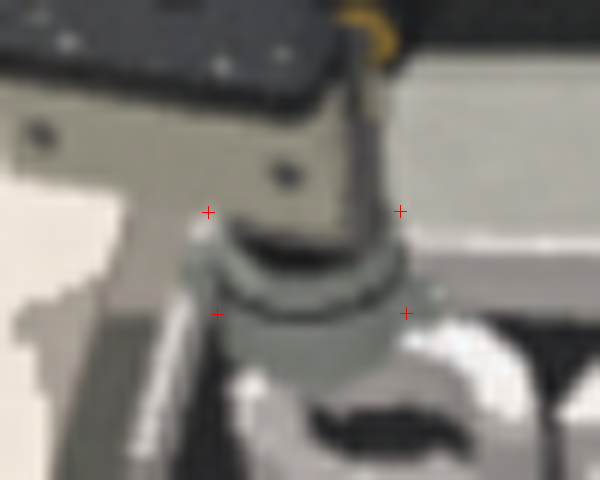

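>>> servo_tool(rows=[[[0,0,-0.04,-0.3,0,0,-0.018],[0,0,0,-0.6,0,0,0],[0,0,0,-0.6,0,0,0],[0,0,0,-0.4,0,0,0],[0,0,0,-0.1,0,0,0]]])

```text
t: 10.9
ee_pos: [0.6269, 0.2241, 0.0664]
eef_rot: [-0.0, -0.603, 0.798, 0.001]
ft_force: [-1.2, 3.2, 1.1]
finger_gap: 0.0141
```

>>> servo_tool(rows=[[[0,0,0,-0.06,0,0,0],[0,0,0,-0.06,0,0,0],[0,0,0,-0.06,0,0,0],[0,0,0,0,0,0,0],[0,0,0,0,0,0,0]]])

```text
t: 11.52
ee_pos: [0.6272, 0.2243, 0.0586]
eef_rot: [-0.0, -0.603, 0.797, 0.0]
ft_force: [-0.6, 3.1, -1.3]
finger_gap: 0.0136
```

```bash
python3 - <<'E'
from h import *
s=st()
q=read_camera("side")
crop(q,215,215,315,300,6,"g_side")
E
```

```text
t11.53 pos [0.6272 0.2243 0.0586] F [-0.6  3.1 -1.3] gap 0.0136 jawang -105.8 z [-0. -0. -1.]
```

View pics/g_side.png

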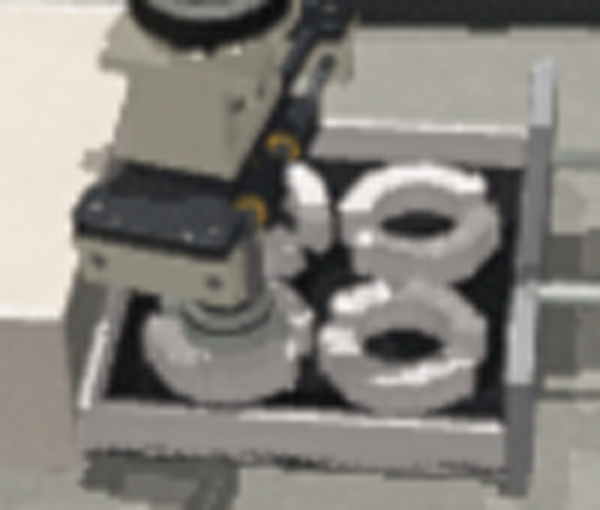

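>>> servo_tool(rows=[[[0,0,0.01,-0.07,0,0,0],[0,0,0,-0.07,0,0,0],[0,0,0,-0.07,0,0,0],[0,0,0,-0.05,0,0,0],[0,0,0,0,0,0,0]]])

```text
t: 12.2
ee_pos: [0.6307, 0.2243, 0.0506]
eef_rot: [0.004, -0.603, 0.798, -0.003]
ft_force: [-0.3, -1.2, 21.4]
finger_gap: 0.0135
```

>>> servo_tool(rows=[[[0,0,0,0,0,0,0.08],[0,0,0,0,0,0,0.08],[0,0,0,0,0,0,-0.08],[0,0,0,0,0,0,-0.16],[0,0,0,0,0,0,0]]])

```text
t: 12.82
ee_pos: [0.6311, 0.225, 0.0507]
eef_rot: [0.005, -0.578, 0.816, -0.002]
ft_force: [0.4, 1.0, 18.7]
finger_gap: 0.0138
```

```bash
python3 - <<'E'
from h import *
s=st()
q=read_camera("side")
crop(q,225,230,285,285,10,"h_side")
E
```

```text
t12.82 pos [0.6311 0.225  0.0507] F [ 0.4  1.  18.7] gap 0.0138 jawang -109.4 z [ 0.01   0.001 -1.   ]
```

View pics/h_side.png

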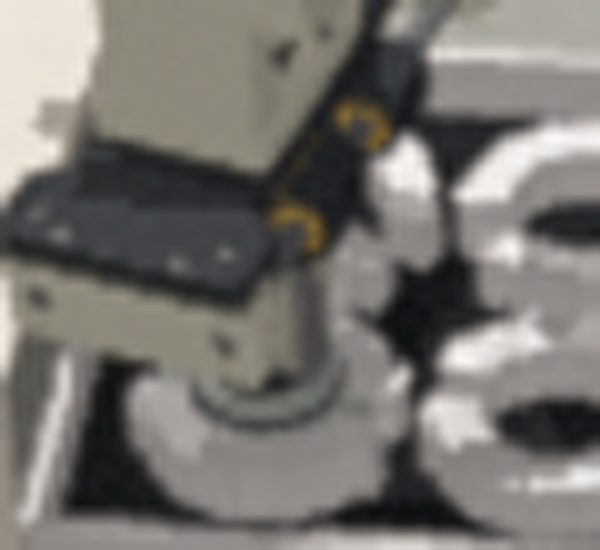

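>>> servo_tool(rows=[[[0,-0.04,0,0.05,0,0,0],[0,0,0,0,0,0,0.12],[0,0,0,0,0,0,0.12],[0,0,0,0,0,0,0.1],[0,0,0,0,0,0,0]]])

```text
t: 13.5
ee_pos: [0.6278, 0.2254, 0.0507]
eef_rot: [0.003, -0.681, 0.732, -0.001]
ft_force: [2.4, 4.1, 9.2]
finger_gap: 0.0153
```

```bash
python3 - <<'E'
from h import *
s=st(); print(s["wrist_torque"])
E
```

```text
t13.50 pos [0.6278 0.2254 0.0507] F [2.4 4.1 9.2] gap 0.0153 jawang -94.2 z [ 0.007  0.002 -1.   ]
[ 0.70745054 -0.12321828 -0.81229383]
```

>>> servo_tool(rows=[[[0,0,0,0,0,0,-0.15],[0,0,0,0,0,0,-0.1],[0,0,0,-0.06,0,0,0.02],[0,0,0,-0.04,0,0,0],[0,0,0,0,0,0,0]]])

```text
t: 14.12
ee_pos: [0.6304, 0.2246, 0.0505]
eef_rot: [0.006, -0.612, 0.791, -0.004]
ft_force: [-1.8, -1.9, 31.6]
finger_gap: 0.0136
```

>>> servo_tool(rows=[[[0,0,0,0.1,0,0,0],[35,0,0,0,0,0,0],[35,0,0,0,0,0,0],[35,0,0,1,0,0,0],[35,0,0,1,0,0,0]]])

```text
t: 14.75
ee_pos: [0.6244, 0.2243, 0.1475]
eef_rot: [-0.002, -0.613, 0.79, 0.001]
ft_force: [0.9, -0.4, -0.1]
finger_gap: 0.032
```

```bash
python3 - <<'E'
from h import *
s=st()
q=read_camera("side")
crop(q,215,215,335,305,5,"i_side")
E
```

```text
t14.75 pos [0.6244 0.2243 0.1475] F [ 0.9 -0.4 -0.1] gap 0.032 jawang -104.4 z [-0.004 -0.001 -1.   ]
```

View pics/i_side.png

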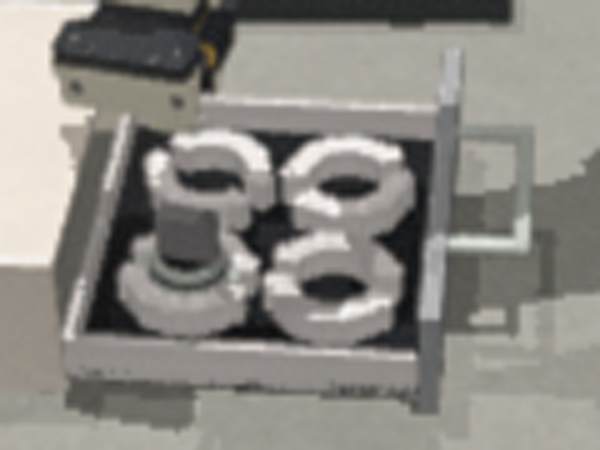

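>>> servo_tool(rows=[[[35,-0.2,-1,0.4,0,0,0.2],[35,-0.3,-1,0.4,0,0,0.2],[35,-0.3,-1,0,0,0,0.2],[35,-0.3,-0.5,0,0,0,0.2],[35,0,0,0,0,0,0]]])

```text
t: 15.42
ee_pos: [0.5692, 0.0479, 0.1876]
eef_rot: [0.001, 0.826, -0.563, -0.001]
ft_force: [0.0, -0.4, -0.1]
finger_gap: 0.0318
```

```bash
python3 - <<'E'
from h import *
s=st(); print(s["joint_positions"].round(2))
c=read_camera("top"); cv2.imwrite("pics/top2.png",c["image"])
q=read_camera("side"); crop(q,215,225,335,305,6,"j_side")
for u,v in ((364,202),(328.5,238.3),(368,251.7)):
    try: print(head(c,u,v,.04))
    except Exception as e: print(e)
E
```

```text
t15.43 pos [0.5692 0.0479 0.1876] F [ 0.  -0.4 -0.1] gap 0.0318 jawang -68.6 z [-0.002 -0.    -1.   ]
[-0.05  0.46  1.45 -0.    1.23  1.15]
(array([ 0.59996398, -0.22257572]), np.float64(33.88707309683775), np.float64(0.05392115693612017))
(array([ 0.50603749, -0.13595607]), np.float64(73.05624362602788), np.float64(0.054564884308408765))
(array([ 0.47469577, -0.23555493]), np.float64(17.949538845943692), np.float64(0.05428024585138826))
```

View pics/top2.png

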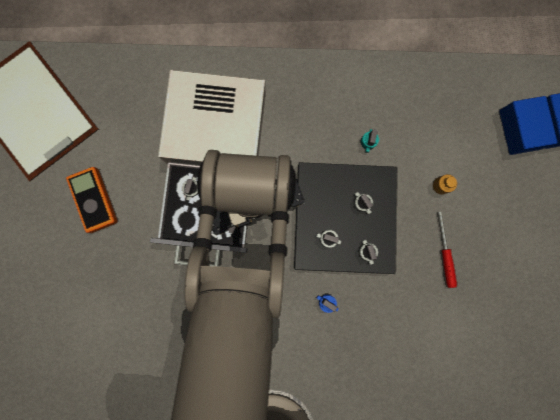

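View pics/j_side.png

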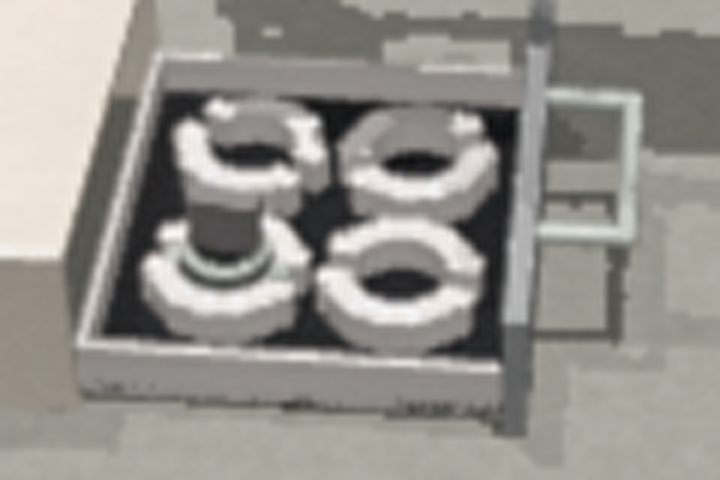

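>>> servo_tool(rows=[[[35,-0.25,-0.74,0,0,0,0.23],[35,-0.25,-0.74,0,0,0,0.23],[35,-0.25,-0.74,0,0,0,0.23],[35,-0.25,-0.74,0,0,0,0.23],[35,-0.26,-0.72,-0.5,0,0,0.23]]])

```text
t: 16.15
ee_pos: [0.5089, -0.1349, 0.1641]
eef_rot: [0.0, 0.99, -0.142, 0.002]
ft_force: [-0.1, 0.2, -0.5]
finger_gap: 0.0323
```

>>> servo_tool(rows=[[[35,0,0,-0.4,0,0,0],[35,0,0,-0.2,0,0,0],[35,0,0,0,0,0,0],[35,0,0,0,0,0,0],[35,0,0,0,0,0,0]]])

```text
t: 16.77
ee_pos: [0.5079, -0.134, 0.134]
eef_rot: [0.0, 0.989, -0.145, 0.001]
ft_force: [0.2, -0.2, -0.1]
finger_gap: 0.0324
```

```bash
python3 - <<'E'
from h import *
s=st()
E
```

```text
t16.77 pos [ 0.5079 -0.134   0.134 ] F [ 0.2 -0.2 -0.1] gap 0.0324 jawang -16.7 z [ 0.001 -0.001 -1.   ]
```

>>> servo_tool(rows=[[[35,-0.04,-0.04,-0.5,0,0,0],[35,0,0,-0.5,0,0,0],[35,0,0,-0.18,0,0,0],[35,0,0,0,0,0,0],[35,0,0,0,0,0,0]]], force=45)

```text
t: 17.4
ee_pos: [0.506, -0.1365, 0.0752]
eef_rot: [0.0, 0.989, -0.145, 0.001]
ft_force: [-0.5, 0.2, 0.5]
finger_gap: 0.0324
```

>>> servo_tool(rows=[[[0,0,0,0,0,0,0],[0,0,0,0,0,0,0],[0,0,0,0,0,0,0],[0,0,0,0,0,0,0],[0,0,0,0.1,0,0,0]]])

```text
t: 18.02
ee_pos: [0.5046, -0.136, 0.0788]
eef_rot: [-0.0, 0.989, -0.145, -0.001]
ft_force: [-0.5, 0.7, -2.3]
finger_gap: 0.0139
```

>>> servo_tool(rows=[[[0,0,0,0.8,0,0,0],[0,0.2,0.4,0.8,0,0,0],[0,0.3,0.7,0.1,0,0,0.22],[0,0.3,0.7,0,0,0,0.22],[0,0.3,0.7,0,0,0,0.22]]])

```text
t: 18.65
ee_pos: [0.5602, -0.0101, 0.1642]
eef_rot: [-0.0, 0.993, 0.116, -0.0]
ft_force: [-0.0, -0.7, -2.4]
finger_gap: 0.0135
```

>>> servo_tool(rows=[[[0,0.3,0.7,0,0,0,0.22],[0,0.3,0.7,0,0,0,0.22],[0,0.3,0.7,0,0,0,0.22],[0,0.3,0.7,0,0,0,0.22],[0,0.1,0.14,-0.3,0,0,0.03]]])

```text
t: 19.27
ee_pos: [0.626, 0.138, 0.1494]
eef_rot: [0.0, 0.89, 0.456, 0.001]
ft_force: [0.0, -0.7, -3.3]
finger_gap: 0.0136
```

>>> servo_tool(rows=[[[0,0,0,-0.3,0,0,0],[0,0,0,-0.2,0,0,0],[0,0,0,0,0,0,0],[0,0,0,0,0,0,0],[0,0,0,0,0,0,0]]])

```text
t: 19.9
ee_pos: [0.6256, 0.1354, 0.125]
eef_rot: [0.0, 0.891, 0.453, 0.001]
ft_force: [-0.4, 0.3, -2.3]
finger_gap: 0.0139
```

```bash
python3 - <<'E'
from h import *
s=st()
q=read_camera("side")
p=s["ee_pos"]; ctr=p-[0,0,.037]
M=[proj(q,ctr+[dx,0,dz]) for dx in(-.022,.022) for dz in (0,.03)]
crop(q,220,190,290,250,9,"k_side",M)
E
```

```text
t19.90 pos [0.6256 0.1354 0.125 ] F [-0.4  0.3 -2.3] gap 0.0139 jawang 53.9 z [ 0.001  0.    -1.   ]
```

View pics/k_side.png

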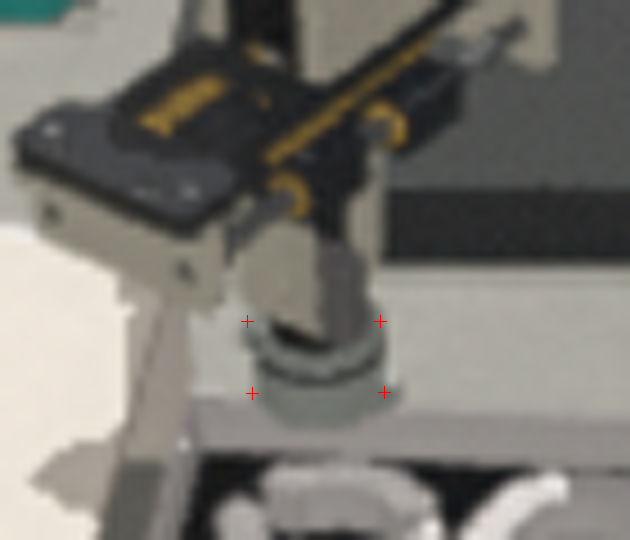

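>>> servo_tool(rows=[[[0,-0.04,0.01,-0.3,0,0,0],[0,0,0,-0.5,0,0,0],[0,0,0,-0.3,0,0,0],[0,0,0,-0.1,0,0,0],[0,0,0,0,0,0,0]]])

```text
t: 20.58
ee_pos: [0.6234, 0.1362, 0.0642]
eef_rot: [0.0, 0.891, 0.454, 0.0]
ft_force: [-0.1, -0.2, -2.4]
finger_gap: 0.0138
```

>>> servo_tool(rows=[[[0,0,0,-0.06,0,0,0],[0,0,0,-0.06,0,0,0],[0,0,0,-0.06,0,0,0],[0,0,0,-0.04,0,0,0],[0,0,0,0,0,0,0]]])

```text
t: 21.2
ee_pos: [0.6235, 0.1361, 0.0532]
eef_rot: [0.0, 0.891, 0.454, 0.0]
ft_force: [1.5, -2.1, -2.1]
finger_gap: 0.0137
```

```bash
python3 - <<'E'
from h import *
s=st(); print(s["wrist_torque"])
q=read_camera("side")
crop(q,220,215,300,290,8,"l_side")
E
```

```text
t21.20 pos [0.6235 0.1361 0.0532] F [ 1.5 -2.1 -2.1] gap 0.0137 jawang 54.0 z [ 0.001 -0.    -1.   ]
[-0.32970635 -0.57006694  0.04085625]
```

View pics/l_side.png

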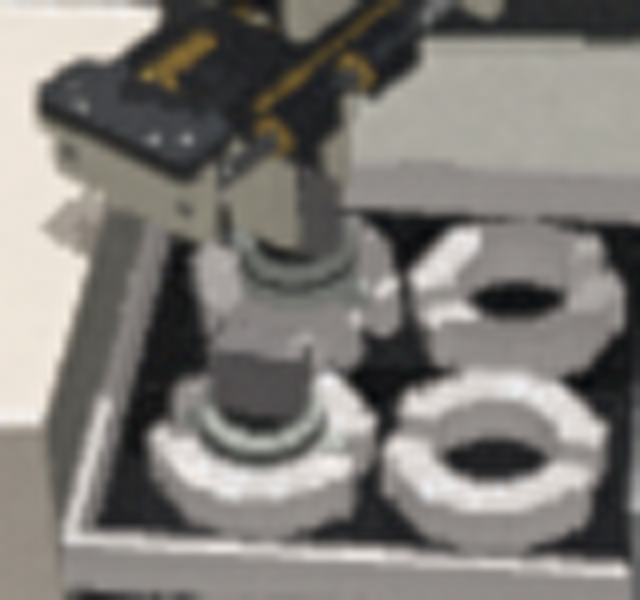

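>>> servo_tool(rows=[[[0,0,0,-0.06,0,0,0],[0,0,0,-0.06,0,0,0],[0,0,0,-0.04,0,0,0],[0,0,0,0,0,0,0],[0,0,0,0,0,0,0]]])

```text
t: 21.88
ee_pos: [0.6235, 0.1362, 0.0465]
eef_rot: [0.0, 0.891, 0.454, 0.0]
ft_force: [0.2, -2.9, 8.1]
finger_gap: 0.0136
```

>>> servo_tool(rows=[[[0,0,0,0.04,0,0,0],[35,0,0,0,0,0,0],[35,0,0,0,0,0,0],[35,0,0,1,0,0,0],[35,0,0,1,0,0,0]]])

```text
t: 22.5
ee_pos: [0.6226, 0.1365, 0.1477]
eef_rot: [-0.001, 0.891, 0.454, -0.001]
ft_force: [1.2, -0.4, -0.4]
finger_gap: 0.0322
```

>>> servo_tool(rows=[[[35,-0.2,-1,0.4,0,0,-0.1],[35,-0.3,-1,0,0,0,-0.1],[35,0,-1,0,0,0,0],[35,0,-1,0,0,0,0],[35,0,-1,0,0,0,0]]])

```text
t: 23.12
ee_pos: [0.598, -0.1149, 0.1672]
eef_rot: [-0.0, 0.924, 0.383, 0.0]
ft_force: [-0.0, 0.9, -1.0]
finger_gap: 0.0323
```

```bash
python3 - <<'E'
from h import *
s=st()
c=read_camera("top"); crop(c,150,155,260,255,5,"m_top")
q=read_camera("side"); crop(q,220,230,290,290,10,"m_side")
for u,v in ((364,202),(368,251.7)):
    try: print(head(c,u,v,.04))
    except Exception as e: print(e)
E
```

```text
t23.12 pos [ 0.598  -0.1149  0.1672] F [-0.   0.9 -1. ] gap 0.0323 jawang 45.0 z [-0.     0.001 -1.   ]
Weights sum to zero, can't be normalized
Weights sum to zero, can't be normalized
```

View pics/m_top.png

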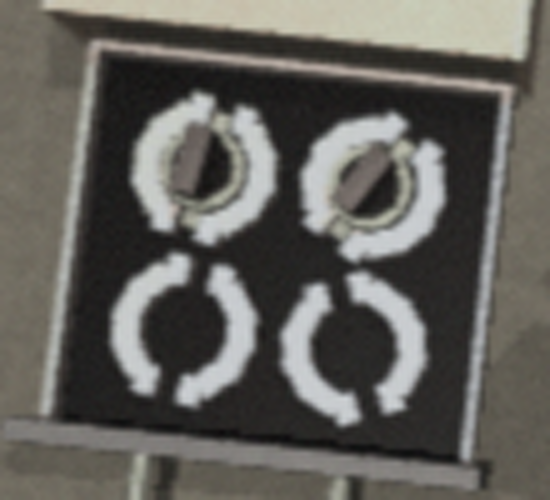

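View pics/m_side.png

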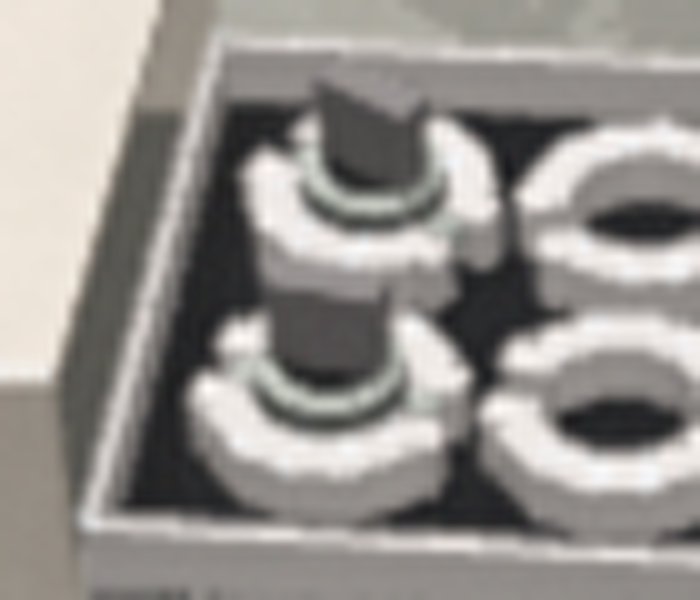

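```bash
python3 - <<'E'
from h import *
q=read_camera("side"); crop(q,200,140,360,230,5,"n_side")
M=[proj(q,[*p,.102]) for p in ((.6,-.2226),(.4747,-.2355))]; print(np.round(M,1), [((m-[200,140])*5).round() for m in M])
E
```

```text
[[267.5 168.9]
 [301.9 166.8]] [array([338., 144.]), array([510., 134.])]
```

View pics/n_side.png

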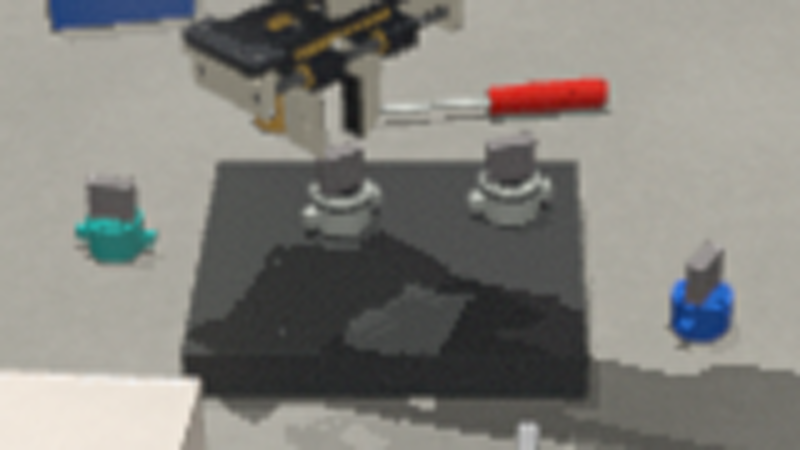

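>>> servo_tool(rows=[[[35,0,-0.5,0,0,0,0.22],[35,0,-0.5,0,0,0,0.22],[35,0,-0.5,0,0,0,0.22],[35,0,-0.5,0,0,0,0.22],[35,0,-0.15,0,0,0,0.22]]])

```text
t: 23.9
ee_pos: [0.5984, -0.221, 0.167]
eef_rot: [-0.0, 0.677, 0.736, 0.0]
ft_force: [-1.1, 0.4, -0.3]
finger_gap: 0.0323
```

>>> servo_tool(rows=[[[35,0,0,0,0,0,0.22],[35,0,0,-0.4,0,0,0.22],[35,0,0,-0.3,0,0,0.216],[35,0,0,0,0,0,0],[35,0,0,0,0,0,0]]])

```text
t: 24.52
ee_pos: [0.5988, -0.2205, 0.1329]
eef_rot: [0.0, 0.471, 0.882, 0.0]
ft_force: [-0.5, 0.3, 0.1]
finger_gap: 0.0322
```

```bash
python3 - <<'E'
from h import *
s=st()
E
```

```text
t24.52 pos [ 0.5988 -0.2205  0.1329] F [-0.5  0.3  0.1] gap 0.0322 jawang 123.9 z [ 0.001  0.    -1.   ]
```

>>> servo_tool(rows=[[[35,0.02,-0.04,-0.5,0,0,0],[35,0,0,-0.5,0,0,0],[35,0,0,-0.16,0,0,0],[35,0,0,0,0,0,0],[35,0,0,0,0,0,0]]], force=45)

```text
t: 25.15
ee_pos: [0.6001, -0.2235, 0.0756]
eef_rot: [0.001, 0.47, 0.883, 0.0]
ft_force: [-0.3, 0.1, 0.6]
finger_gap: 0.0322
```

>>> servo_tool(rows=[[[0,0,0,0,0,0,0],[0,0,0,0,0,0,0],[0,0,0,0,0,0,0],[0,0,0,0,0,0,0],[0,0,0,0.1,0,0,0]]])

```text
t: 25.78
ee_pos: [0.5988, -0.2231, 0.0786]
eef_rot: [-0.001, 0.47, 0.883, -0.0]
ft_force: [-0.2, 0.4, -3.2]
finger_gap: 0.014
```

>>> servo_tool(rows=[[[0,0,0,0.8,0,0,0],[0,0,0.41,0.8,0,0,0],[0,-0.1,0.8,0.1,0,0,-0.1],[0,-0.1,0.9,0,0,0,-0.1],[0,-0.1,0.9,0,0,0,-0.1]]])

```text
t: 26.4
ee_pos: [0.5839, -0.0716, 0.1643]
eef_rot: [-0.0, 0.571, 0.821, 0.0]
ft_force: [-0.1, 0.2, -2.3]
finger_gap: 0.014
```

>>> servo_tool(rows=[[[0,-0.1,0.9,0,0,0,-0.1],[0,-0.1,0.9,0,0,0,-0.1],[0,-0.1,0.9,0,0,0,-0.1],[0,-0.1,0.9,0,0,0,-0.1],[0,-0.1,0.9,0,0,0,-0.1]]])

```text
t: 27.02
ee_pos: [0.559, 0.1536, 0.1642]
eef_rot: [-0.0, 0.72, 0.694, -0.0]
ft_force: [0.8, -0.1, -3.5]
finger_gap: 0.0136
```

>>> servo_tool(rows=[[[0,-0.1,0.8,0,0,0,-0.1],[0,-0.1,0.5,0,0,0,-0.1],[0,-0.1,0.3,-0.3,0,0,-0.044],[0,0,0,-0.4,0,0,0],[0,0,0,0,0,0,0]]])

```text
t: 27.65
ee_pos: [0.5431, 0.2321, 0.1277]
eef_rot: [-0.001, 0.782, 0.623, -0.002]
ft_force: [0.0, -1.3, -1.9]
finger_gap: 0.0135
```

```bash
python3 - <<'E'
from h import *
s=st()
q=read_camera("side")
p=s["ee_pos"]; ctr=p-[-.0012,0.0003,.037]
M=[proj(q,ctr+[dx,0,dz]) for dx in(-.022,.022) for dz in (0,.03)]
crop(q,240,205,310,265,9,"o_side",M)
E
```

```text
t27.65 pos [0.5431 0.2321 0.1277] F [ 0.  -1.3 -1.9] gap 0.0135 jawang 77.0 z [-0.004 -0.001 -1.   ]
```

View pics/o_side.png

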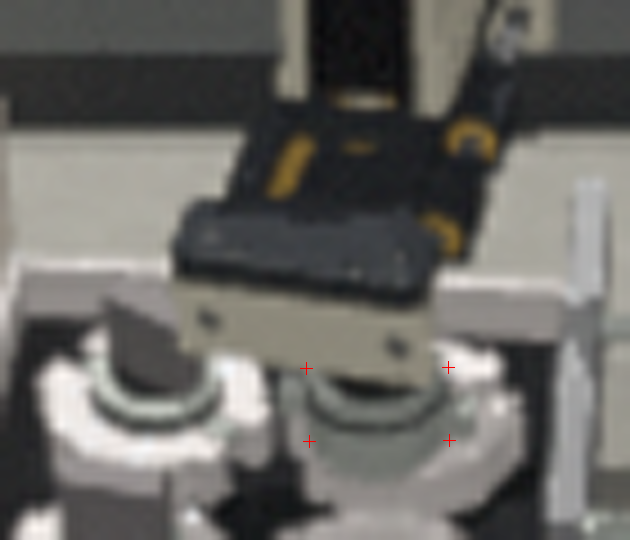

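>>> servo_tool(rows=[[[0,0.01,0,-0.3,0,0,0],[0,0,0,-0.5,0,0,0],[0,0,0,-0.3,0,0,0],[0,0,0,-0.12,0,0,0],[0,0,0,0,0,0,0]]])

```text
t: 28.32
ee_pos: [0.5449, 0.2322, 0.0682]
eef_rot: [-0.0, 0.783, 0.622, -0.0]
ft_force: [-0.4, -0.0, -1.8]
finger_gap: 0.0136
```

>>> servo_tool(rows=[[[0,0,0,-0.07,0,0,0],[0,0,0,-0.07,0,0,0],[0,0,0,-0.06,0,0,0],[0,0,0,-0.04,0,0,0],[0,0,0,0,0,0,0]]])

```text
t: 28.95
ee_pos: [0.5447, 0.2322, 0.0561]
eef_rot: [-0.0, 0.783, 0.623, -0.0]
ft_force: [-0.1, 0.9, -2.3]
finger_gap: 0.014
```

>>> servo_tool(rows=[[[0,0,0,-0.07,0,0,0],[0,0,0,-0.07,0,0,0],[0,0,0,-0.06,0,0,0],[0,0,0,0,0,0,0],[0,0,0,0,0,0,0]]])

```text
t: 29.58
ee_pos: [0.5452, 0.2323, 0.0465]
eef_rot: [0.0, 0.783, 0.623, 0.0]
ft_force: [0.3, -0.2, -0.1]
finger_gap: 0.0138
```

>>> servo_tool(rows=[[[0,0,0,-0.06,0,0,0],[0,0,0,-0.02,0,0,0],[0,0,0,0,0,0,0],[0,0,0,0.06,0,0,0],[35,0,0,0,0,0,0]]])

```text
t: 30.2
ee_pos: [0.5447, 0.2323, 0.0453]
eef_rot: [-0.0, 0.783, 0.623, 0.0]
ft_force: [-0.6, -0.2, 0.8]
finger_gap: 0.0199
```

>>> servo_tool(rows=[[[35,0,0,0,0,0,0],[35,0,0,1,0,0,0],[35,0,0,1,0,0,0],[35,0,-0.8,0.5,0,0,0],[35,0,-1,0,0,0,0]]])

```text
t: 30.82
ee_pos: [0.5458, 0.1423, 0.1723]
eef_rot: [0.001, 0.782, 0.623, 0.002]
ft_force: [0.7, -0.1, -0.1]
finger_gap: 0.0318
```

>>> servo_tool(rows=[[[35,0,-1,0,0,0,0],[35,0,-1,0,0,0,0],[35,0,-1,0,0,0,0],[35,0,-0.5,0,0,0,0],[35,0,0,0,0,0,0]]])

```text
t: 31.45
ee_pos: [0.5446, -0.0343, 0.1698]
eef_rot: [-0.0, 0.784, 0.621, -0.0]
ft_force: [-0.6, 0.7, -0.5]
finger_gap: 0.0321
```

```bash
python3 - <<'E'
from h import *
s=st()
c=read_camera("top"); crop(c,150,140,410,280,3,"p_top")
q=read_camera("side"); crop(q,200,140,330,300,3.75,"p_side")
try: print(head(c,368,251.7,.04))
except Exception as e: print(e)
E
```

```text
t31.45 pos [ 0.5446 -0.0343  0.1698] F [-0.6  0.7 -0.5] gap 0.0321 jawang 76.8 z [-0.001  0.    -1.   ]
(array([ 0.47474512, -0.2355366 ]), np.float64(17.99693634229999), np.float64(0.05424383199413703))
```

View pics/p_top.png

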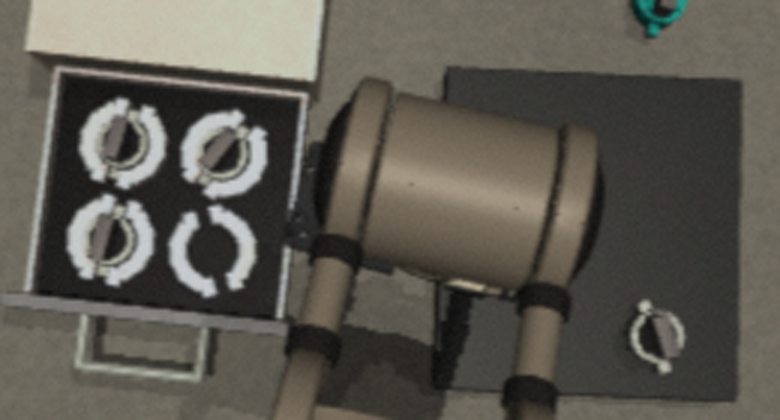

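View pics/p_side.png

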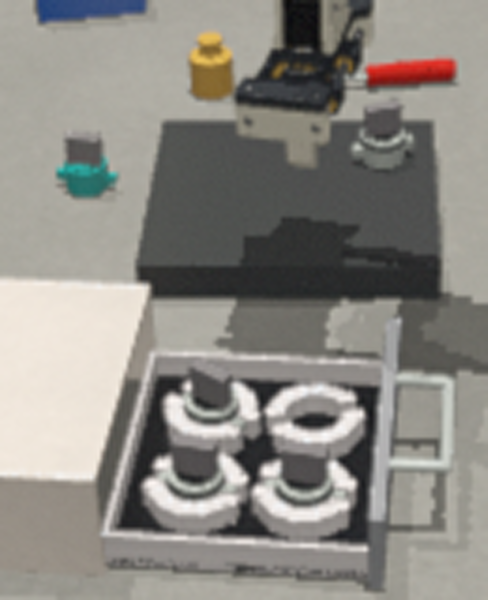

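>>> servo_tool(rows=[[[35,-0.28,-0.8,0,0,0,0.14],[35,-0.28,-0.8,0,0,0,0.14],[35,-0.28,-0.8,0,0,0,0.14],[35,-0.28,-0.8,0,0,0,0.14],[35,-0.28,-0.82,-0.3,0,0,0.133]]])

```text
t: 32.17
ee_pos: [0.4756, -0.2339, 0.156]
eef_rot: [0.001, 0.584, 0.812, 0.0]
ft_force: [0.5, -0.4, -0.4]
finger_gap: 0.0321
```

>>> servo_tool(rows=[[[35,0,0,-0.4,0,0,0],[35,0,0,0,0,0,0],[35,0,0,0,0,0,0],[35,0,0,0,0,0,0],[35,0,0,0,0,0,0]]])

```text
t: 32.8
ee_pos: [0.4753, -0.2335, 0.1358]
eef_rot: [0.001, 0.586, 0.81, 0.0]
ft_force: [0.4, 0.0, -0.3]
finger_gap: 0.0321
```

```bash
python3 - <<'E'
from h import *
s=st()
E
```

```text
t32.80 pos [ 0.4753 -0.2335  0.1358] F [ 0.4  0.  -0.3] gap 0.0321 jawang 108.2 z [ 0.001 -0.001 -1.   ]
```

>>> servo_tool(rows=[[[35,-0.01,-0.04,-0.5,0,0,0],[35,0,0,-0.5,0,0,0],[35,0,0,-0.22,0,0,0],[35,0,0,0,0,0,0],[35,0,0,0,0,0,0]]], force=45)

```text
t: 33.42
ee_pos: [0.4749, -0.2361, 0.0751]
eef_rot: [0.001, 0.586, 0.81, 0.0]
ft_force: [-0.2, -0.1, 0.5]
finger_gap: 0.0321
```

>>> servo_tool(rows=[[[0,0,0,0,0,0,0],[0,0,0,0,0,0,0],[0,0,0,0,0,0,0],[0,0,0,0,0,0,0],[0,0,0,0.1,0,0,0]]])

```text
t: 34.05
ee_pos: [0.474, -0.2356, 0.079]
eef_rot: [-0.001, 0.586, 0.81, -0.0]
ft_force: [0.1, 0.3, -1.2]
finger_gap: 0.0137
```

>>> servo_tool(rows=[[[0,0,0,0.8,0,0,0],[0,0.05,0.37,0.8,0,0,0],[0,0.15,0.9,0.1,0,0,-0.027],[0,0.15,0.9,0,0,0,0],[0,0.15,0.9,0,0,0,0]]])

```text
t: 34.67
ee_pos: [0.4993, -0.081, 0.1646]
eef_rot: [0.0, 0.595, 0.804, 0.0]
ft_force: [0.3, 0.3, -1.6]
finger_gap: 0.0134
```

>>> servo_tool(rows=[[[0,0.15,0.9,0,0,0,0],[0,0.15,0.9,0,0,0,0],[0,0.15,0.9,0,0,0,0],[0,0.15,0.9,0,0,0,0],[0,0.15,0.6,0,0,0,0]]])

```text
t: 35.3
ee_pos: [0.5367, 0.1297, 0.1643]
eef_rot: [-0.0, 0.594, 0.804, 0.0]
ft_force: [-0.0, -1.5, -2.6]
finger_gap: 0.0137
```

>>> servo_tool(rows=[[[0,0.15,0.3,-0.3,0,0,0],[0,0,0,-0.4,0,0,0],[0,0,0,0,0,0,0],[0,0,0,0,0,0,0],[0,0,0,0,0,0,0]]])

```text
t: 35.92
ee_pos: [0.5448, 0.1423, 0.1299]
eef_rot: [0.0, 0.595, 0.804, 0.0]
ft_force: [-0.0, -0.5, -2.0]
finger_gap: 0.0138
```

```bash
python3 - <<'E'
from h import *
s=st()
q=read_camera("side")
p=s["ee_pos"]; ctr=p-[-.0007,0,.037]
M=[proj(q,ctr+[dx,0,dz]) for dx in(-.022,.022) for dz in (0,.03)]
crop(q,250,195,320,255,9,"q_side",M)
E
```

```text
t35.92 pos [0.5448 0.1423 0.1299] F [-0.  -0.5 -2. ] gap 0.0138 jawang 106.9 z [ 0.001  0.    -1.   ]
```

View pics/q_side.png

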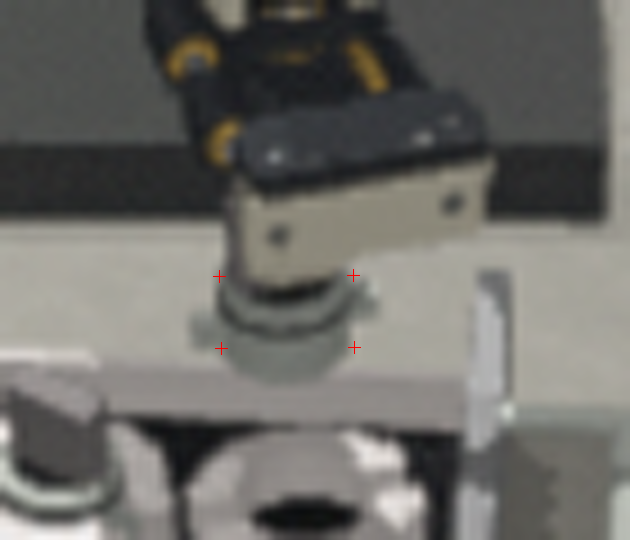

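>>> servo_tool(rows=[[[0,-0.164,0.014,0,0,0,0],[0,0,0,-0.5,0,0,0],[0,0,0,-0.5,0,0,0],[0,0,0,-0.25,0,0,0],[0,0,0,0,0,0,0]]])

```text
t: 36.6
ee_pos: [0.5358, 0.1435, 0.0666]
eef_rot: [-0.0, 0.595, 0.804, -0.0]
ft_force: [-1.0, -0.0, -0.3]
finger_gap: 0.0134
```

>>> servo_tool(rows=[[[0,0,0,-0.07,0,0,0],[0,0,0,-0.07,0,0,0],[0,0,0,-0.06,0,0,0],[0,0,0,-0.04,0,0,0],[0,0,0,0,0,0,0]]])

```text
t: 37.22
ee_pos: [0.5361, 0.1433, 0.0546]
eef_rot: [-0.0, 0.595, 0.804, -0.0]
ft_force: [2.5, -1.7, -1.1]
finger_gap: 0.0139
```

>>> servo_tool(rows=[[[0,0.01,0,-0.07,0,0,0],[0,0,0,-0.07,0,0,0],[0,0,0,-0.06,0,0,0],[0,0,0,0,0,0,0],[0,0,0,0,0,0,0]]])

```text
t: 37.85
ee_pos: [0.5376, 0.1434, 0.0464]
eef_rot: [0.001, 0.595, 0.804, 0.001]
ft_force: [0.5, -2.4, 12.1]
finger_gap: 0.014
```

>>> servo_tool(rows=[[[0,0,0,0.06,0,0,0],[35,0,0,0,0,0,0],[35,0,0,0,0,0,0],[35,0,0,1,0,0,0],[35,0,0,1,0,0,0]]])

```text
t: 38.48
ee_pos: [0.5358, 0.1435, 0.1481]
eef_rot: [-0.001, 0.595, 0.804, -0.001]
ft_force: [0.5, -0.6, 0.5]
finger_gap: 0.032
```

>>> servo_tool(rows=[[[26,-0.3,-0.5,0.2,0,0,0.217],[26,-0.4,-0.7,0,0,0,0.217],[26,-0.4,-0.7,0,0,0,0.217],[26,-0.4,-0.7,0,0,0,0.217],[26,-0.4,-0.7,0,0,0,0.217]]])

```text
t: 39.1
ee_pos: [0.4405, -0.0223, 0.1576]
eef_rot: [-0.0, 0.207, 0.978, 0.0]
ft_force: [2.2, -0.5, -0.2]
finger_gap: 0.0238
```

```bash
python3 - <<'E'
from h import *
s=st()
c=read_camera("top"); crop(c,150,155,260,275,5,"r_top")
q=read_camera("side"); crop(q,215,225,335,305,6,"r_side")
E
```

```text
t39.10 pos [ 0.4405 -0.0223  0.1576] F [ 2.2 -0.5 -0.2] gap 0.0238 jawang 156.1 z [-0.001  0.    -1.   ]
```

View pics/r_top.png

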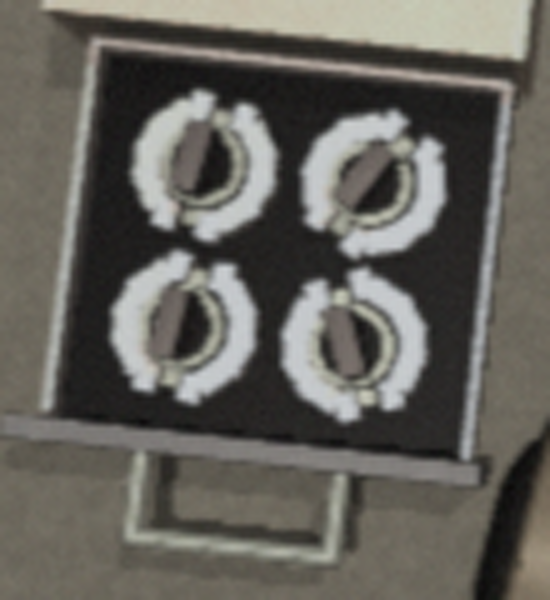

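View pics/r_side.png

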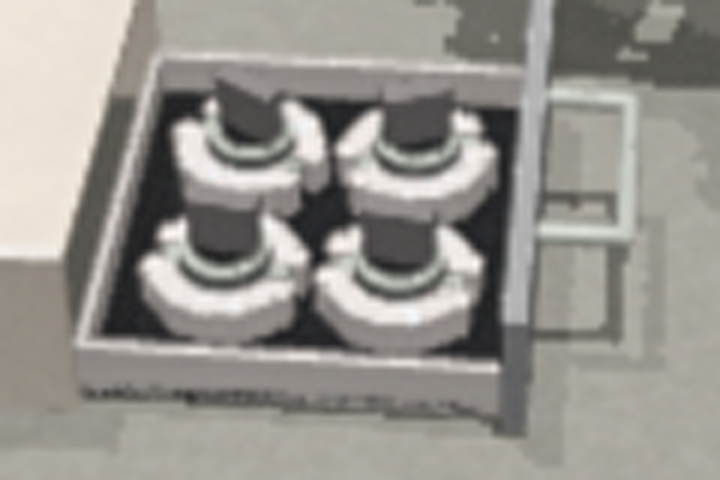

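```bash
python3 - <<'E'
from h import *
c=read_camera("top"); q=read_camera("side")
W=[onz(c,150+u/5-.4,155+v/5-.4,.066) for u,v in ((133,536),(333,556))]; print(W,np.mean(W,0))
W=[onz(q,215+u/6-.4,225+v/6-.4,.066) for u,v in ((635,95),(630,236))]; print(W,np.mean(W,0))
E
```

```text
[array([0.4390429, 0.244695 , 0.066    ]), array([0.43140743, 0.14477928, 0.066     ])] [0.43522516 0.19473714 0.066     ]
[array([0.42880427, 0.14439217, 0.066     ]), array([0.43742302, 0.24854549, 0.066     ])] [0.43311364 0.19646883 0.066     ]
```

>>> servo_tool(rows=[[[26,-0.03,0.87,0,0,0,0.2],[26,-0.03,0.87,0,0,0,0.2],[26,-0.03,0.87,0,0,0,0.024],[26,-0.03,0.87,0,0,0,0],[26,0,0.87,0,0,0,0]]])

```text
t: 39.92
ee_pos: [0.4353, 0.1987, 0.1576]
eef_rot: [-0.0, 0.045, 0.999, 0.0]
ft_force: [1.2, -0.9, 0.2]
finger_gap: 0.0239
```

>>> servo_tool(rows=[[[26,0,0,-0.4,0,0,0],[26,0,0,0,0,0,0],[26,0,0,0,0,0,0],[26,0,0,0,0,0,0],[26,0,0,0,0,0,0]]])

```text
t: 40.55
ee_pos: [0.4359, 0.1957, 0.1382]
eef_rot: [0.0, 0.045, 0.999, 0.0]
ft_force: [0.4, -0.4, -0.5]
finger_gap: 0.0241
```

```bash
python3 - <<'E'
from h import *
s=st()
E
```

```text
t40.55 pos [0.4359 0.1957 0.1382] F [ 0.4 -0.4 -0.5] gap 0.0241 jawang 174.8 z [ 0.001  0.    -1.   ]
```

>>> servo_tool(rows=[[[26,-0.03,0,-0.5,0,0,0],[26,0,0,-0.7,0,0,0],[26,0,0,-0.6,0,0,0],[26,0,0,0,0,0,0],[26,0,0,0,0,0,0]]], force=40)

```text
t: 41.18
ee_pos: [0.4349, 0.196, 0.0488]
eef_rot: [0.001, 0.045, 0.999, 0.0]
ft_force: [0.3, 0.2, 0.8]
finger_gap: 0.0239
```

>>> servo_tool(rows=[[[0,0,0,0,0,0,0],[0,0,0,0,0,0,0],[0,0,0,0,0,0,0],[0,0,0,0,0,0,0],[0,0.1,-0.008,0,0,0,0]]])

```text
t: 41.8
ee_pos: [0.4389, 0.1958, 0.0487]
eef_rot: [0.0, 0.045, 0.999, 0.0]
ft_force: [-3.7, 0.6, 9.1]
finger_gap: 0.0087
```

>>> servo_tool(rows=[[[0,0.2,-0.017,0,0,0,0],[0,0.3,-0.025,0,0,0,0],[0,0.3,-0.025,0,0,0,0],[0,0.3,-0.025,0,0,0,0],[0,0.3,-0.025,0,0,0,0]]])

```text
t: 42.42
ee_pos: [0.5093, 0.1899, 0.0488]
eef_rot: [0.0, 0.045, 0.999, 0.0]
ft_force: [-2.9, 0.8, 8.7]
finger_gap: 0.0085
```

>>> servo_tool(rows=[[[0,0.3,-0.025,0,0,0,0],[0,0.3,-0.025,0,0,0,0],[0,0.3,-0.025,0,0,0,0],[0,0.3,-0.025,0,0,0,0],[0,0.3,-0.025,0,0,0,0]]])

```text
t: 43.05
ee_pos: [0.5842, 0.1836, 0.0488]
eef_rot: [-0.0, 0.045, 0.999, 0.0]
ft_force: [-3.4, -0.3, 6.8]
finger_gap: 0.0085
```

>>> servo_tool(rows=[[[0,0.3,-0.025,0,0,0,0],[0,0.2,-0.017,0,0,0,0],[0,0.1,-0.008,0,0,0,0],[0,0.1,-0.008,0,0,0,0],[0,0,0,0,0,0,0]]])

```text
t: 43.68
ee_pos: [0.62, 0.1807, 0.0488]
eef_rot: [0.001, 0.045, 0.999, 0.0]
ft_force: [-0.1, -0.1, 4.5]
finger_gap: 0.0085
```

>>> servo_tool(rows=[[[0,0.1,-0.008,0,0,0,0],[0,0.1,-0.008,0,0,0,0],[0,0.06,-0.005,0,0,0,0],[0,0.06,-0.005,0,0,0,0],[0,0,0,0,0,0,0]]])

```text
t: 44.3
ee_pos: [0.6331, 0.1796, 0.0488]
eef_rot: [-0.002, 0.044, 0.999, -0.0]
ft_force: [-8.5, -0.2, 10.2]
finger_gap: 0.0089
```

>>> servo_tool(rows=[[[0,0.06,-0.005,0,0,0,0],[0,0.06,-0.005,0,0,0,0],[0,0,0,0,0,0,0],[0,0,0,0,0,0,0],[0,0,0,0,0,0,0]]])

```text
t: 44.92
ee_pos: [0.633, 0.1796, 0.0487]
eef_rot: [-0.009, 0.044, 0.999, -0.001]
ft_force: [-29.6, 0.5, 24.6]
finger_gap: 0.0087
```

>>> servo_tool(rows=[[[0,-0.1,0.008,0,0,0,0],[0,0,0,0,0,0,0],[26,0,0,0,0,0,0],[26,0,0,0,0,0,0],[26,0,0,0,0,0,0]]])

```text
t: 45.55
ee_pos: [0.6362, 0.179, 0.0475]
eef_rot: [-0.0, 0.045, 0.999, -0.0]
ft_force: [-0.6, 0.5, -0.2]
finger_gap: 0.0241
```

>>> servo_tool(rows=[[[26,0,0,0.6,0,0,0],[26,0,0,1,0,0,0],[26,-0.2,0,0.8,0,0,0],[26,-0.8,-0.5,0,0,0,0],[26,-0.9,-0.8,0,0,0,0]]])

```text
t: 46.18
ee_pos: [0.5405, 0.114, 0.1679]
eef_rot: [0.001, 0.044, 0.999, 0.0]
ft_force: [0.1, -0.8, -0.2]
finger_gap: 0.0239
```

>>> servo_tool(rows=[[[26,-0.5,-1,0,0,0,0],[26,0,-1,0,0,0,0],[26,0,-1,0,0,0,0],[26,0,-0.5,0,0,0,0],[26,0,0,0,0,0,0]]])

```text
t: 46.8
ee_pos: [0.5198, -0.0199, 0.1646]
eef_rot: [-0.0, 0.076, 0.997, -0.032]
ft_force: [0.3, 1.1, 0.4]
finger_gap: 0.0238
```

```bash
python3 - <<'E'
from h import *
s=st()
c=read_camera("top"); crop(c,150,60,280,205,4,"s_top")
q=read_camera("side"); crop(q,140,200,280,300,5,"s_side")
cv2.imwrite("pics/top9.png",c["image"]); cv2.imwrite("pics/side9.png",q["image"])
E
```

```text
t46.80 pos [ 0.5198 -0.0199  0.1646] F [0.3 1.1 0.4] gap 0.0238 jawang 171.3 z [-0.006 -0.064 -0.998]
```

View pics/s_top.png

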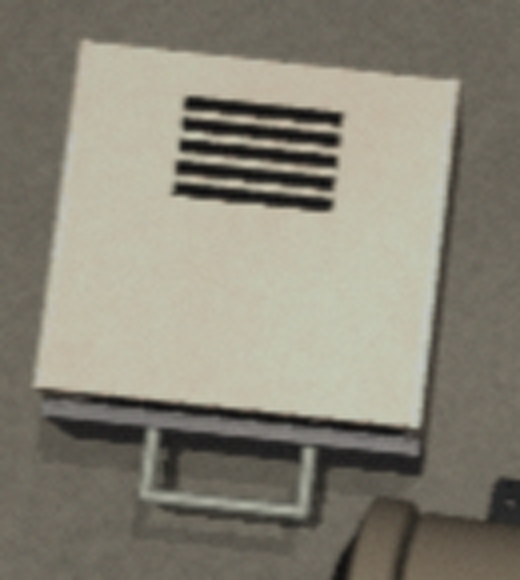

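View pics/s_side.png

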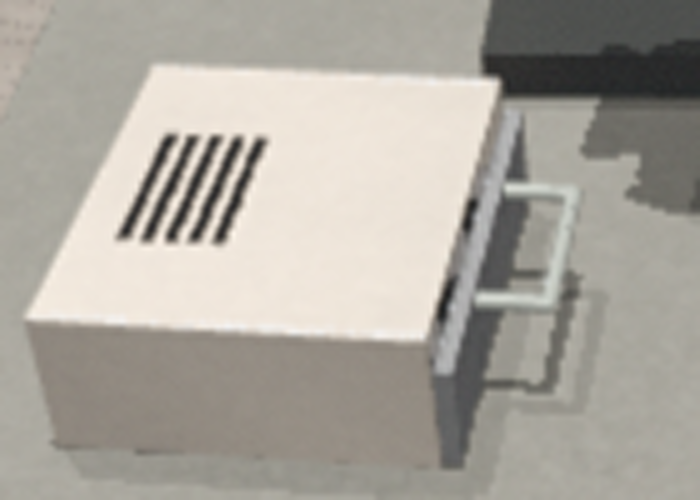

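View pics/top9.png

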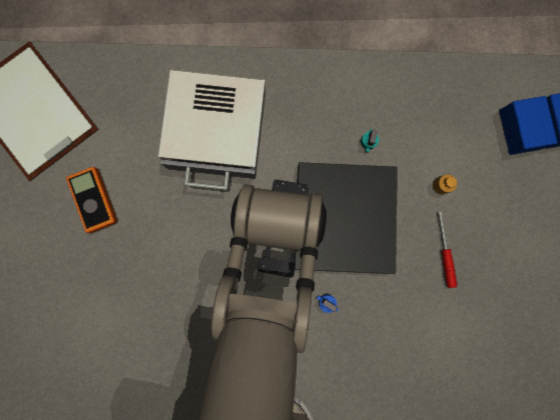

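```bash
python3 - <<'E'
from h import *
c=read_camera("top"); q=read_camera("side"); s=st()
u=np.array([np.cos(np.radians(-4.8)),np.sin(np.radians(-4.8))]); f=np.array([.688,.1745])
W=np.mean([onz(c,150+a/4-.4,60+b/4-.4,.066) for a,b in ((149,495),(306,513))],0); print(W,(f-W[:2])@u)
W=np.mean([onz(q,140+a/5-.4,200+b/5-.4,.066) for a,b in ((575,190),(552,302))],0); print(W,(f-W[:2])@u)
W0=np.array([.4352,.1947]);print((W[:2]-W0)@u)
E
```

```text
t47.00 pos [ 0.5197 -0.0187  0.1648] F [-0.   0.2  0.4] gap 0.0237 jawang 171.5 z [-0.005 -0.064 -0.998]
[0.63264757 0.17676326 0.066     ] 0.05534768988678622
[0.63162343 0.18019347 0.066     ] 0.056655265002688006
0.19694842225089945
```

```bash
python3 - <<'E'
from cell import *
print(sign_off())
E
```

```text
the job is handed in; nothing more can be done
None
```

I pulled the drawer right out, put all four steel heads from the granite plate into a socket of their own, and pushed the drawer shut. I handed the job in at about 47 s. The turquoise and blue look-alikes, the meter, the screwdriver and the weight were not touched.

**Heads:** with the drawer out, both cameras showed all four heads low in their rings with the lugs in the notches. The first head stopped about 4 mm higher on the gripper reading than the other three. It resisted a turn of about 10 degrees, and in the pictures it sits level with the others, so I put this down to the wing slipping in the 30 N grip. I did not measure the seated heights beyond these pictures.

**Drawer:** the gripper travelled 0.200 m between the two end stops and met a firm stop at about 30 N. After release, camera readings put the handle 55–57 mm in front of the cabinet face, against 54 mm expected. They gave a travel of about 0.197 m, within camera error and above the 0.194 m limit. I could not see inside the shut drawer, so the heads were last seen before it was pushed in.

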